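Clamp the paint sample and hold the thickness probe on it

ROBOT

A 7-joint arm with a two-finger parallel gripper is mounted at the origin on the work surface. World frame = base frame: x ahead of the robot, y to its left, z up, the work surface at z = 0. Lengths are in m, angles in rad, forces in N, time in s.
With the tool pointing down it reaches from about 0.425 to 0.875 m from the base axis. Payload 4.7 kg.
Tool frame: the origin (TCP) lies midway between the tips of the shut fingers; the grasp point (between the pads) lies 19 mm behind it; x points along the fingers, z is the direction in which the jaws open and shut, and the axes are right-handed (so a half turn about x gives the same grasp; the last joint's range is limited). The gripper opens to 87 mm and grips with 3 to 60 N. Pads are 19 mm wide; open, the fingers measure 117 mm over their backs; the gripper's body (75 mm by 190 mm) begins 51 mm behind the grasp point.
Start: joints at [1.345, 0.321, -0.07, 1.45, 0.023, 1.371, -0.057], TCP at [0.154, -0.631, 0.223] pointing down, gripper open.
Joint ranges: [-2.86, 2.86], [-0.3, 2.09], [-1.38, 1.24], [0.06, 2.45], [-1.56, 4.7], [0.09, 2.05], [-2.69, 2.69]. Speed limits (rad/s): [2.57, 2.57, 3.14, 3.14, 3.14, 3.14, 3.14].

INTERFACE

Orientations are given as a rotation vector (axis times angle).
In Python, from bench import ctrl gives the robot as it stands.
- The arm moves only by the shell command python3 -m pendant 'ROWS' [OPENING] [FORCE]. ROWS is JSON, a list of rows, each an object with "travel": the shift along the tool's x, y, z in m, a list of three; "twist": the turn about the tool's x in rad. In form: [{"travel": [x, y, z], "twist": twist}, ...]. A call has 1 to 10 rows; each row is the pose to reach, as a shift and turn from the pose measured when the call began, along the tool's axes at that moment; what a row does not reach only later rows make up. A row lasts 1/8 s, in which the tool goes at most 62.5 mm and 10.7 degrees, less where a joint would pass 70% of its speed; a pose out of reach is approached as far as the arm can. A call with a gripper value outside its range is refused whole. OPENING is the opening, from -1 (shut) to 1 (fully open), so that 0 is half open, set as the call begins (- or left out, the last holds). The fingers move at their own pace and stop on an object; FORCE is the grip in N (left out, the last holds). Time passes only in rows, so rows that repeat a pose let the fingers close. It gives the time, the measured TCP pose, the force and the opening at its end, in the units of the state.
- ctrl.get_state(): the state, without advancing time (a new reading comes with each control period).
- ctrl.get_image(name): name is "scene" or "top" or "wrist"; returns the picture (400x640x3 uint8, red, green, blue); there is no depth.
- ctrl.camera_model(name): a dict with "K" (3x3 intrinsics, pixels), "rvec" (rotation vector, rad) and "tvec" (3), from world to camera coordinates, as OpenCV has them; the wrist camera has in their place "T_tool_cam" (4x4, takes a point from camera to tool coordinates, whose origin is the TCP and whose axes are the tool frame's). Camera axes: x right, y down, z forward; pixel columns grow to the right and rows downward; lengths in m; the calibration is good to about 2 mm. A picture is of the moment at which its call begins: read the wrist's pose just before it. camera_model takes no time and is no camera call.
- ctrl.close_job(): hands the job in, once; it reports no verdict.
The state is a dict: "time": time; "joint_positions": joint angles; "qd": joint speeds; "joint_torque": joint torques, N m; "position": TCP position; "tool_rot": TCP orientation; "ft_force": force on the tool from outside, world axes, zero at the start; "torque": the same for the moment, N m; "grip_width": opening from 0.0 (shut) to 1.0 (fully open).
Only numpy, scipy, OpenCV 4.12 (cv2) and the standard library are available. Lean on these libraries where they do the work, as an engineer would, in place of code of your own. Each camera call takes 0.05 s, during which the arm holds its last target.

TASK

Turn the crank on top of the little vise clockwise until the jaw grips the paint sample firmly, and leave it clamped. Then take the pen-shaped thickness probe out of its stand and hold its nose inside the ring drawn on the sample's sloping face, square to that face, pressing gently so that the sprung nose is pushed in about half way. Finish holding it there, probe in the gripper and still pressing; leave the jar, canister and tape roll alone.

Things in the scene. Friction and masses are not known exactly. Their poses are not given: they have to be found in the camera images.
- vise: Grey bench vise, fixed to the table, base 110 mm (its x) by 245 mm (its y, from -180 to +65), 30 mm high to the bed the sample stands on. Origin on the table under the middle of where the sample is clamped; z up. The fixed jaw's face is at y = +15 mm, the sliding jaw comes from the -y side and closes toward +y; jaws are 80 mm long in x and their tops are 71 mm above the table. A 70 mm square gear housing, 75 mm high, is centred at y = -135 mm and carries the crank.
- crank_axis (a point): Point on the crank's vertical turning axis, at the height at which its knob is gripped (116.5 mm above the table).
- knob_grip (a point): Grip point on the axis of the crank's black upright knob: 17 mm diameter, 40 mm tall, spins freely on its pin, top 132.5 mm above the table; this point is 24 mm above the knob's foot and 20 mm above the top of the crank arm below it. The knob circles the crank axis at 45 mm radius, so it can be led round with the gripper's direction unchanged.
- crank (a joint): Crank angle in rad, grows clockwise seen from above, end stops at 0 and 5.6. At 0 the arm points along the vise's +x. The sliding jaw closes 4 mm per rad (never sprung: it stays where it is left); it starts between 0 and 1.6 and the jaw meets the sample, pushed against the fixed jaw, at about 5.0. Turning needs up to 5 N at the knob; when the sample is gripped the knob stops moving and the force rises. About 12 N at the knob clamps it firmly.
- jaw_face (a point): Middle of the upper edge of the sliding jaw's face, 69 mm above the table; jaw face to fixed face is 50 mm at crank 0.
- sample: Loose aluminium block, 50 mm (x) by 30 mm (y, the clamped thickness) by 42 mm, 0.3 kg, standing on the vise bed between the jaws, its axes nearly those of the vise; origin at the centre of its underside. Its head is cut as a sloping face, 50 by 30 mm, painted white, sloping down at 20 degrees toward its +x (away from the robot).
- spot (a point): Centre of the black ring (17 mm across, with a dot in the middle) drawn on the sloping face of the sample. This frame's z is the outward normal of the sloping face, its x runs down the slope. About 85 mm above the table.
- stand: Pale wooden block, 70 x 70 x 60 mm high, fixed to the table, with a 24 mm vertical through hole in which the probe hangs by its collar. Origin at the centre of its underside.
- probe_mid (a point): Middle of the plain grip length of the probe, a round pen 20 mm in diameter and 135 mm long, 0.1 kg, which starts upright in the stand, nose down. Frame z runs along the probe from the nose to the tail. This point is 92 mm from the tip of the nose (when fully out) and 97 mm above the table at the start; grip length runs from 33 mm below this point (top of the 32 mm collar that is 4 mm thick) to 35 mm above it. To leave the stand the probe must be lifted 60 mm.
- nose_tip (a point): Tip of the probe's sprung steel nose (8 mm diameter, round end, radius 4 mm); moves in with the nose.
- nose (a joint): How far the nose is pushed into the probe, in m: 0 fully out, 0.008 at its hard stop. Spring: 1 N at the start plus 0.5 N per mm, so 3 N half way (0.004).
- jar: Bystander: lidded powder jar, 56 mm diameter, 50 mm high, origin under its centre; stands near the stand.
- canister: Bystander: white cylinder, 34 mm diameter, 48 mm high, origin under its centre; stands near the stand.
- tape: Bystander: clear tape roll lying flat, 70 mm diameter, 20 mm high, origin under its centre.
Not all that is in view belongs to the job. What is shaped like the part that bears probe_mid but yellow is not meant.

How it is judged:
On the way, in this order (a step that is already met when the one before it is completed fails the run):
1. the sample is gripped by the vise jaw (more than 10 N) (contact force between jaw and sample above 10 N and value of joint crank above 4.6 rad), for 0.3 s.
2. the probe is lifted clear of its stand by the gripper, with the sample still gripped (height (world z) of probe_mid above 0.16 m and contact force between the fingers and probe above 1 N and contact force between probe and stand below 0.1 N and contact force between jaw and sample above 10 N), for 0.2 s.
At the end, for the whole second after the job is handed in: Sample on the vise bed, gripped by the jaw (over 10 N); the probe, in the gripper and still, has its nose tip within 8.5 mm of the ring's centre, its axis within 0.17 rad of the face's normal, its nose pushed in 1.5 to 7 mm, pressing with 0.8 to 8 N, off the vise (contact force between jaw and sample above 10 N and z of sample in the frame of vise below 0.034 m and distance between nose_tip and spot below 0.0085 m and angle between the z axis of probe_mid and the z axis of spot, either way round below 0.17 rad and value of joint nose between 0.0015 and 0.007 m and contact force between probe and sample between 0.8 and 8 N and contact force between the fingers and probe above 1 N and contact force between probe and vise below 0.1 N and linear speed of probe below 0.02 m/s); the arm keeps its last pose, push and grip.
It fails at once if the probe is pressed hard on the sample (over 15 N) (contact force between probe and sample above 15 N).
It fails at once if a bystander is moved more than 30 mm (distance of any of jar, canister, tape from where it was at the start of the episode above 0.03 m).
It also fails if it takes over 72 s, if anything falls off the work surface, if the arm or the gripper's body presses on something with over 40 N, if the wrist force passes 120 N, or if a joint passes its speed limit or range.

## Working session

There is one attempt and no reset: what is moved stays moved. The work goes in short steps, Python scripts to look and compute and a shell command to move; the robot and the scene stay as the last step left them, time stands still between calls to the robot, and variables do not carry over. Pictures are saved under pics/ and viewed, and the job is handed in when it is done.

```bash
ls; mkdir -p pics; python3 - <<'E'
from bench import ctrl
import cv2
print(ctrl.get_state())
for n in ("scene","top","wrist"):
    cv2.imwrite(f"pics/{n}0.png",ctrl.get_image(n)[:,:,::-1]); print(n,ctrl.camera_model(n))
E
```

```text
pics
{'time': 0.0, 'joint_positions': array([ 1.34511936,  0.32184642, -0.07007227,  1.45167388,  0.0226215 ,
        1.37077466, -0.05690853]), 'qd': array([ 1.07374703e-03, -2.05901500e-03, -3.27920214e-04, -1.34938744e-03,
        1.97995615e-03, -1.07382633e-03,  3.61187549e-05]), 'joint_torque': array([-3.70197777e-04, -4.91286314e+01, -4.03940734e-01, -3.12528026e+01,
       -6.39710063e-02,  4.37123794e-02,  1.90477235e-04]), 'position': array([ 0.15417285, -0.6308891 ,  0.22144676]), 'tool_rot': array([ 1.03190257,  1.31475798, -1.03009168]), 'ft_force': array([ 0.32387637, -0.35563444, -1.09832184]), 'torque': array([-0.01515841, -0.02871991, -0.00490468]), 'grip_width': 0.9990154828288688}
scene {'K': array([[405.44313709,   0.        , 320.51605305],
       [  0.        , 405.44313709, 196.14241621],
       [  0.        ,   0.        ,   1.        ]]), 'rvec': array([ 2.1007508 ,  1.54714645, -0.50230767]), 'tvec': array([-0.192763 , -0.3626012,  1.3402712])}
top {'K': array([[505.11655707,   0.        , 323.03223671],
       [  0.        , 505.11655707, 198.37376873],
       [  0.        ,   0.        ,   1.        ]]), 'rvec': array([ 2.20240114, -2.19015088,  0.06264008]), 'tvec': array([0.01809105, 0.56894658, 1.61589023])}
wrist {'K': array([[277.08900752,   0.        , 322.48778432],
       [  0.        , 277.08900752, 198.96880997],
       [  0.        ,   0.        ,   1.        ]]), 'T_tool_cam': array([[-6.13358862e-04, -2.74268631e-01,  9.61652922e-01,
        -1.62108476e-01],
       [-4.08477133e-04, -9.61652954e-01, -2.74268900e-01,
         7.56515012e-02],
       [ 9.99999728e-01, -5.61038489e-04,  4.77805897e-04,
         3.69164230e-04],
       [ 0.00000000e+00,  0.00000000e+00,  0.00000000e+00,
         1.00000000e+00]])}
```

View pics/scene0.png

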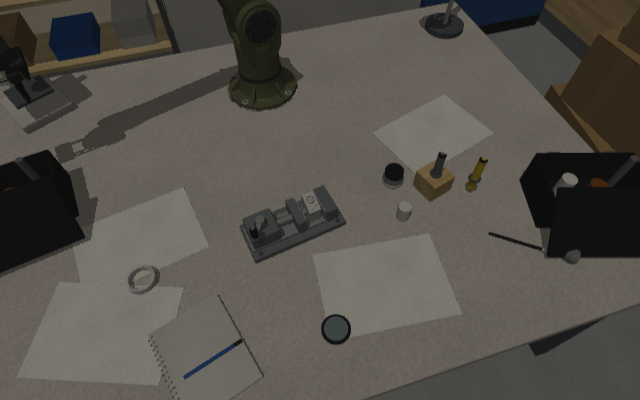

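View pics/top0.png

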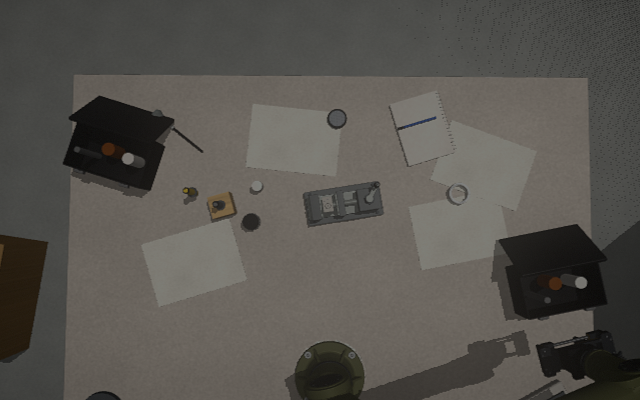

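View pics/wrist0.png

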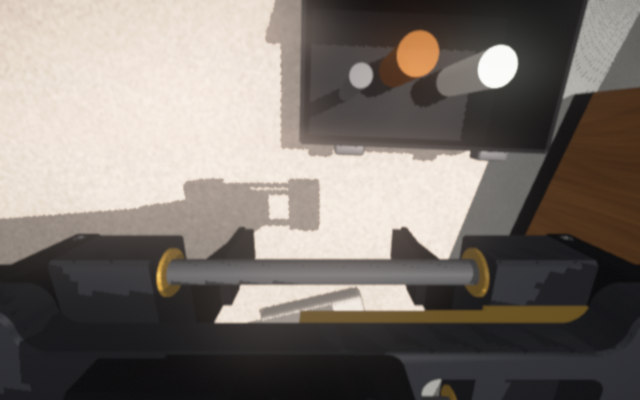

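The scene view shows the vise at about (292,222), the stand with the grey probe at (434,175), and a yellow decoy at (478,172). In the top view the vise is at (343,204), the stand at (221,206) and the decoy at (190,192). I'll zoom in.

```bash
python3 - <<'E'
import cv2
a=cv2.imread("pics/top0.png");b=cv2.imread("pics/scene0.png")
f=lambda i,x,y,w,h,s:cv2.convertScaleAbs(cv2.resize(i[y:y+h,x:x+w],None,fx=s,fy=s,interpolation=cv2.INTER_CUBIC),alpha=1.5)
cv2.imwrite("pics/t1.png",f(a,295,170,100,70,8))
cv2.imwrite("pics/t2.png",f(a,170,170,100,70,8))
cv2.imwrite("pics/s1.png",f(b,230,175,120,90,6.6))
cv2.imwrite("pics/s2.png",f(b,380,140,120,90,6.6))
E
```

```text
(no output)
```

View pics/t1.png

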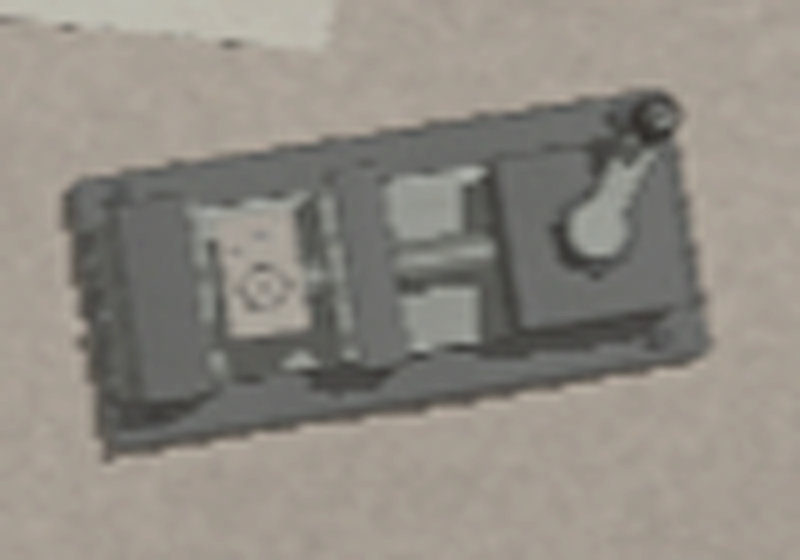

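View pics/t2.png

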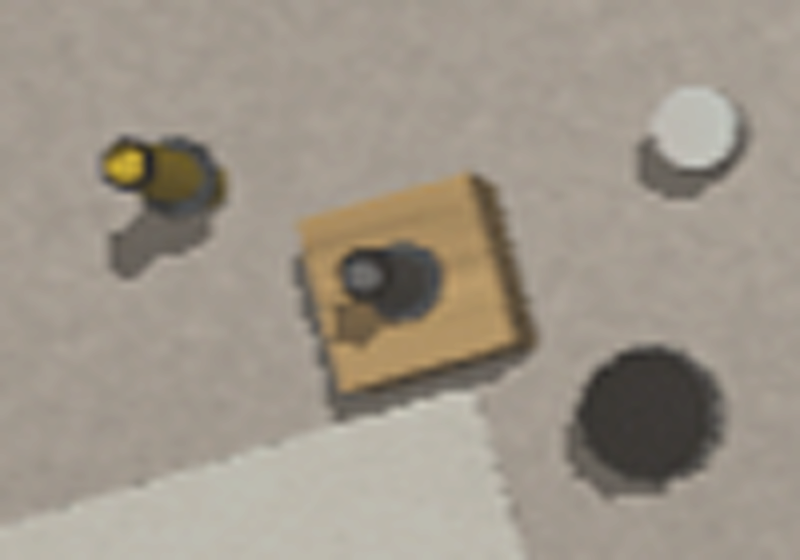

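View pics/s1.png

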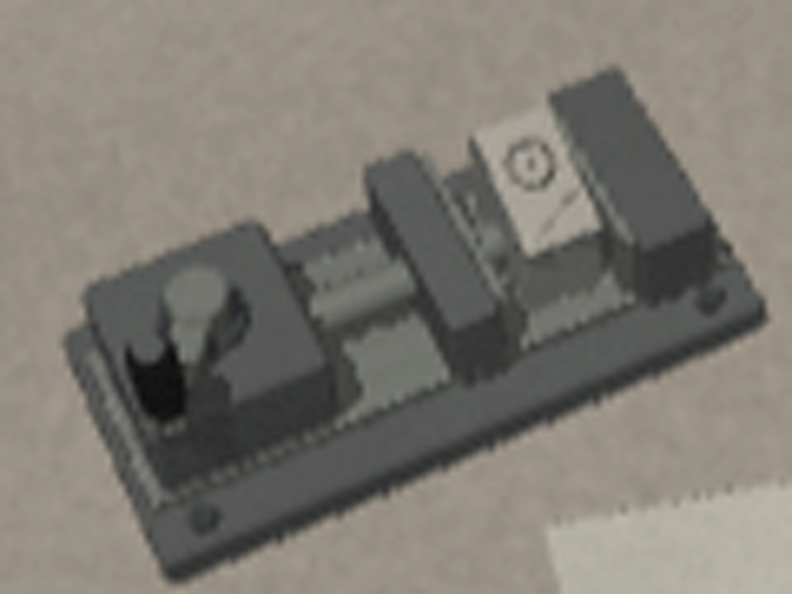

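View pics/s2.png

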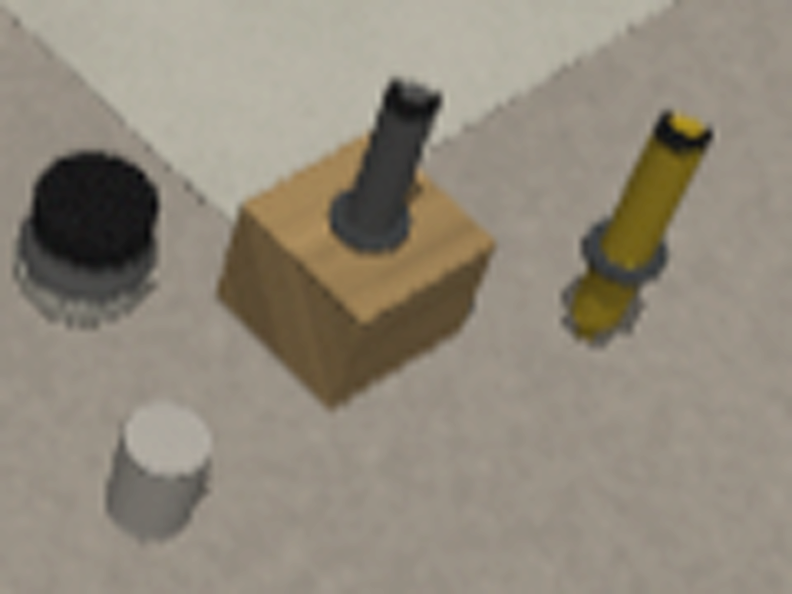

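```bash
cat > h.py <<'E'
import numpy as np,cv2
from scipy.spatial.transform import Rotation as R
from scipy.optimize import least_squares
CAM={'scene':(np.array([[405.44313709,0,320.51605305],[0,405.44313709,196.14241621],[0,0,1]]),np.array([2.1007508,1.54714645,-0.50230767]),np.array([-0.192763,-0.3626012,1.3402712])),
'top':(np.array([[505.11655707,0,323.03223671],[0,505.11655707,198.37376873],[0,0,1]]),np.array([2.20240114,-2.19015088,0.06264008]),np.array([0.01809105,0.56894658,1.61589023]))}
def proj(c,P):
    K,r,t=CAM[c]; return cv2.projectPoints(np.array(P,float).reshape(-1,3),r,t,K,None)[0].reshape(-1,2)
def ray(c,uv):
    K,r,t=CAM[c];Rm=cv2.Rodrigues(r)[0];return -Rm.T@t, Rm.T@np.linalg.solve(K,[*uv,1])
def atz(c,uv,z):
    o,d=ray(c,uv);return o+d*(z-o[2])/d[2]
def tri(a,b):
    f=lambda P:np.r_[proj('top',P)[0]-a,proj('scene',P)[0]-b]
    s=least_squares(f,[.6,0,.1]);return s.x,f(s.x)
E
python3 - <<'E'
from h import *
t=lambda x,y:np.array([295+x/8,170+y/8]); s=lambda x,y:np.array([230+x/6.6,175+y/6.6])
obs=[('top',t(497,160),(35,-100,75)),('top',t(522,328),(-35,-100,75)),('top',t(690,300),(-35,-170,75)),('top',t(185,200),(40,15,71)),('top',t(208,395),(-40,15,71)),
('scene',s(85,295),(-35,-170,75)),('scene',s(255,222),(-35,-100,75)),('scene',s(332,375),(35,-100,75)),('scene',s(550,95),(-40,15,71)),('scene',s(640,250),(40,15,71)),('scene',s(180,580),(55,-180,0))]
def W(p,P):
    c,sn=np.cos(p[2]),np.sin(p[2]);P=np.array(P)/1000
    return np.array([p[0]+c*P[0]-sn*P[1],p[1]+sn*P[0]+c*P[1],P[2]])
kn=[('top',t(657,117)),('scene',s(152,350))]
def f(p):
    r=[proj(c,W(p,P))[0]-u for c,u,P in obs]
    return np.concatenate(r)
sol=least_squares(f,[.6,0,.2],loss='soft_l1');p=sol.x
print(p);print(f(p).reshape(-1,2).round(1))
# knob
g=lambda a:np.concatenate([proj(c,W(p,(45*np.cos(a[0]),-135-45*np.sin(a[0]),132.5)))[0]-u for c,u in kn])
k=least_squares(g,[.6]);print('crank',k.x,g(k.x))
print('knob tri',tri(*[u for _,u in kn]),'axis',W(p,(0,-135,116.5)))
print('spot',tri(t(264,287),s(529,164)))
Q=tri(t(264,287),s(529,164))[0];d=Q[:2]-p[:2];c,sn=np.cos(p[2]),np.sin(p[2]);print('spot in vise',c*d[0]+sn*d[1],-sn*d[0]+c*d[1])
t2=lambda x,y:np.array([170+x/8,170+y/8]); s2=lambda x,y:np.array([380+x/6.6,140+y/6.6])
print('probe tail',tri(t2(363,276),s2(413,92)))
print('stand corners',[atz('top',t2(*q),.06).round(4) for q in[(300,218),(472,173),(520,342),(342,390)]])
print('stand corners sc',[atz('scene',s2(*q),.06).round(4) for q in[(240,205),(365,325),(495,243)]])
print('yellow',tri(t2(127,163),s2(688,125)),'jar',atz('top',t2(650,413),.05),'can',atz('top',t2(695,128),.048))
E
```

```text
[0.54404677 0.01606521 0.17610531]
[[-2.7 -1.2]
 [-1.9 -0. ]
 [-0.7 -0.4]
 [-0.3 -1.4]
 [ 1.2 -0.5]
 [-1.2 -0.9]
 [ 0.4 -1.3]
 [ 0.6 -2.1]
 [-2.2 -0.4]
 [-0.9  0.1]
 [-0.8  2.7]]
crank [0.65764609] [-0.92186873 -0.91790337 -0.92325866 -0.02606192]
knob tri (array([ 0.60552881, -0.1375498 ,  0.12870119]), array([-1.10547348, -0.1345292 , -0.78983873,  0.0748789 ])) axis [ 0.5676983  -0.11684681  0.1165    ]
spot (array([0.54255668, 0.00846384, 0.08578487]), array([-0.77689432, -0.1934709 , -0.62043565,  0.03281895]))
spot in vise -0.0027987850639923295 -0.007222747468638805
probe tail (array([0.54325769, 0.34465899, 0.13671194]), array([-0.62024709, -0.3481237 , -0.56323041, -0.02165623]))
stand corners [array([0.5679, 0.3839, 0.06  ]), array([0.586 , 0.3168, 0.06  ]), array([0.5198, 0.297 , 0.06  ]), array([0.5006, 0.3663, 0.06  ])]
stand corners sc [array([0.5212, 0.3023, 0.06  ]), array([0.5889, 0.3228, 0.06  ]), array([0.5682, 0.3885, 0.06  ])]
yellow (array([0.58554479, 0.43447357, 0.13364937]), array([-0.69411766, -0.46469231, -0.64118256, -0.04285292])) jar [0.49234176 0.24712241 0.05      ] can [0.60512673 0.23106635 0.048     ]
```

```bash
cat >> h.py <<'E'
def st():
    from bench import ctrl
    s=ctrl.get_state();M=R.from_rotvec(s['tool_rot']).as_matrix();return s,s['position'],M
def show():
    s,p,M=st();print('t',round(s['time'],2),'p',p.round(4),'F',s['ft_force'].round(1),'g',round(s['grip_width'],3));print(M.round(3));return s,p,M
def to(target,jaw=None):
    """print travel to target TCP and twist to bring tool z to world xy yaw direction 'jaw' (rad)"""
    s,p,M=st();tr=M.T@(np.array(target)-p);print('travel',tr.round(4))
    if jaw is not None:
        d=M.T@np.array([np.cos(jaw),np.sin(jaw),0]);a=np.arctan2(-d[1],d[2]);  # z rotated by a about x -> (0,-sin a,cos a)
        print('twist',round(a,3),'or',round(a-np.pi*np.sign(a),3))
def wray(uv):
    from bench import ctrl
    s,p,M=st();m=ctrl.camera_model('wrist');T=m['T_tool_cam'];o=p+M@T[:3,3];d=M@T[:3,:3]@np.linalg.solve(m['K'],[*uv,1]);return o,d
def wshot(name):
    from bench import ctrl
    show();im=ctrl.get_image('wrist');cv2.imwrite('pics/'+name,im[:,:,::-1])
E
python3 - <<'E'
from h import *
s,p,M=show()
to([.56,-.05,.35],np.pi/2+.176)
to([.56,-.05,.35],.176)
E
```

```text
t 0.15 p [ 0.1542 -0.631   0.2217] F [ 0.5  0.4 -0.6] g 0.998
[[-0.     0.971  0.238]
 [ 0.001  0.238 -0.971]
 [-1.    -0.    -0.001]]
travel [-0.1276  0.5321 -0.4682]
twist -3.078 or 0.064
travel [-0.1276  0.5321 -0.4682]
twist -1.507 or 1.635
```

```bash
python3 - <<'E'
from h import *
to([.575,-.09,.33],.176)
E
```

```text
travel [-0.1077  0.5372 -0.4258]
twist -1.507 or 1.635
```

```bash
python3 -m pendant '[{"travel":[-0.06,0,0],"twist":0},{"travel":[-0.1077,0.05,-0.04],"twist":-0.1},{"travel":[-0.1077,0.1,-0.08],"twist":-0.28},{"travel":[-0.1077,0.15,-0.12],"twist":-0.46},{"travel":[-0.1077,0.2,-0.16],"twist":-0.64},{"travel":[-0.1077,0.25,-0.2],"twist":-0.82},{"travel":[-0.1077,0.3,-0.24],"twist":-1.0},{"travel":[-0.1077,0.35,-0.28],"twist":-1.15},{"travel":[-0.1077,0.4,-0.32],"twist":-1.3},{"travel":[-0.1077,0.45,-0.36],"twist":-1.45}]'
python3 - <<'E'
from h import *
show();to([.575,-.09,.33],.176)
E
```

```text
time: 1.4
position: [0.4903, -0.1941, 0.3298]
tool_rot: [-0.096, 1.569, 0.098]
ft_force: [0.8, -0.9, 0.1]
grip_width: 1.002
t 1.4 p [ 0.4903 -0.1941  0.3298] F [ 0.8 -0.9  0.1] g 1.002
[[-0.    -0.123  0.992]
 [ 0.001  0.992  0.123]
 [-1.     0.001 -0.   ]]
travel [-0.0001  0.0929  0.0968]
twist -0.052 or 3.089
```

```bash
python3 -m pendant '[{"travel":[0,0.05,0.05],"twist":-0.052},{"travel":[0,0.093,0.097],"twist":-0.052},{"travel":[0,0.093,0.097],"twist":-0.052}]'
python3 - <<'E'
from h import *
wshot('w1.png')
E
```

```text
time: 1.78
position: [0.5767, -0.0842, 0.3294]
tool_rot: [-0.141, 1.566, 0.148]
ft_force: [-0.0, -0.2, 0.9]
grip_width: 0.997
t 1.77 p [ 0.5767 -0.0842  0.3294] F [-0.  -0.2  0.9] g 0.997
[[-0.    -0.183  0.983]
 [ 0.004  0.983  0.183]
 [-1.     0.004  0.   ]]
```

View pics/w1.png

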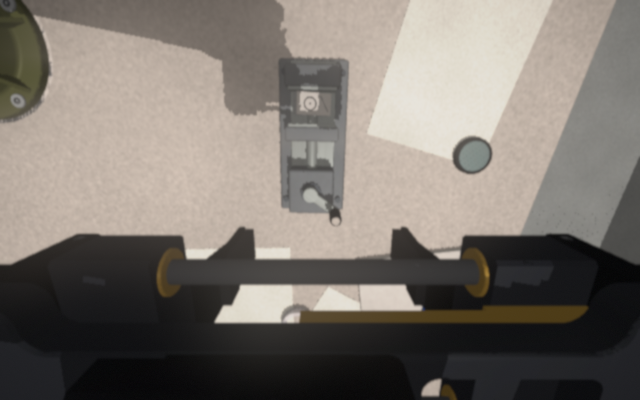

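The vise stands upright in the wrist view: knob top at about (336,222), hub at (311,195), ring at (311,103). I'll zoom in to measure.

```bash
python3 - <<'E'
import cv2
a=cv2.imread("pics/w1.png")
cv2.imwrite("pics/w1z.png",cv2.resize(a[50:240,260:370],None,fx=5,fy=3*1.0 if 0 else 3.15,interpolation=cv2.INTER_CUBIC) if 0 else cv2.resize(a[140:240,270:370],None,fx=6,fy=6,interpolation=cv2.INTER_CUBIC))
cv2.imwrite("pics/w1y.png",cv2.resize(a[50:150,270:370],None,fx=6,fy=6,interpolation=cv2.INTER_CUBIC))
E
```

```text
(no output)
```

View pics/w1z.png

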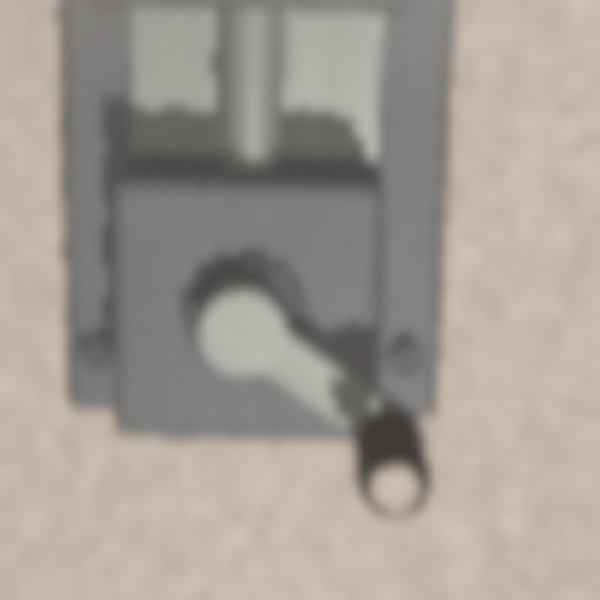

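View pics/w1y.png

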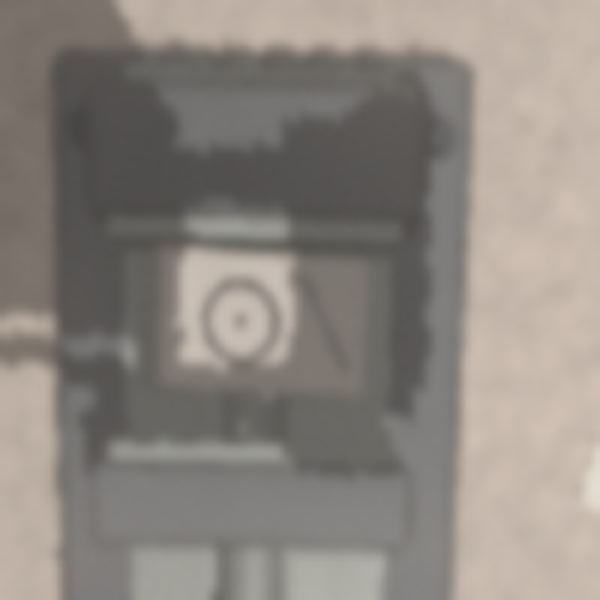

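```bash
python3 - <<'E'
from h import *
z=lambda x,y:(270+(x+.5)/6-.5,140+(y+.5)/6-.5); y=lambda x,y:(270+(x+.5)/6-.5,50+(y+.5)/6-.5)
def at(uv,h):
    o,d=wray(uv);return (o+d*(h-o[2])/d[2]).round(4)
A=at(z(118,180),.075);B=at(z(380,180),.075);C=at(z(118,432),.075)
print('housing',A,B,C,'yaw',np.arctan2(*(B-A)[1::-1]),'size',np.linalg.norm(B-A),np.linalg.norm(C-A),'axis',(B+C)/2)
k=at(z(395,487),.1325);print('knob',k,'foot/hub',at(z(240,335),.0965))
ax=(B+C)/2;print('r',np.linalg.norm((k-ax)[:2]),'ang',np.arctan2(*(k-ax)[1::-1]))
print('spot',at(y(241,320),.0855))
print('jaw',at(y(100,215),.071),at(y(405,215),.071), 'slide',at(y(95,465),.071),at(y(410,465),.071))
E
```

```text
housing [ 0.527  -0.0918  0.075 ] [ 0.5921 -0.0798  0.075 ] [ 0.5369 -0.1582  0.075 ] yaw 0.18228559876685416 size 0.06619675218619106 0.0671339705365324 axis [ 0.5645 -0.119   0.075 ]
knob [ 0.6051 -0.1397  0.1325] foot/hub [ 0.5641 -0.1204  0.0965]
r 0.045572469759713456 ang -0.47149828186095
spot [0.542  0.0077 0.0855]
jaw [0.5047 0.0255 0.071 ] [0.5753 0.0384 0.071 ] slide [ 0.5117 -0.0312  0.071 ] [ 0.5876 -0.0173  0.071 ]
```

```bash
python3 - <<'E'
from h import *
to([.605,-.139,.099],.178)
E
```

```text
travel [ 0.2301 -0.0584  0.0184]
twist 0.004 or -3.138
```

```bash
python3 -m pendant '[{"travel":[0.03,-0.058,0.0185],"twist":0},{"travel":[0.08,-0.0585,0.0185],"twist":0},{"travel":[0.13,-0.0585,0.0185],"twist":0},{"travel":[0.15,-0.0585,0.0185],"twist":0},{"travel":[0.15,-0.0585,0.0185],"twist":0}]' 0.2 20
python3 - <<'E'
from h import *
wshot('w2.png');to([.605,-.139,.099],.178)
E
```

```text
time: 2.45
position: [0.6041, -0.1404, 0.1784]
tool_rot: [-0.139, 1.569, 0.145]
ft_force: [1.4, 0.1, 0.7]
grip_width: 0.616
t 2.45 p [ 0.6041 -0.1404  0.1784] F [1.4 0.1 0.7] g 0.616
[[-0.003 -0.18   0.984]
 [ 0.003  0.984  0.18 ]
 [-1.     0.004 -0.002]]
travel [ 0.0813  0.0009 -0.0003]
twist 0.003 or -3.139
```

View pics/w2.png

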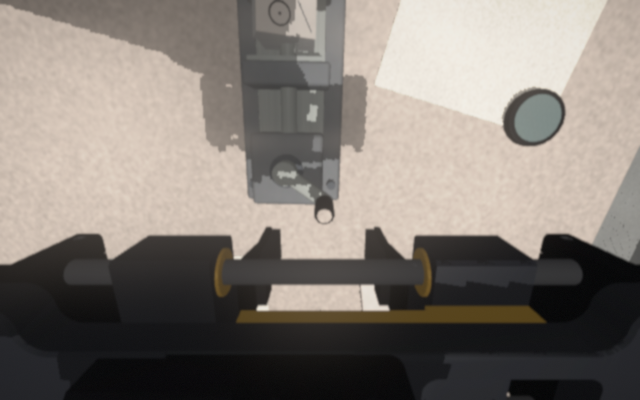

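The knob top is at (324,214), between the finger tips at x = 272 and 372. I'll refine and go down.

```bash
python3 - <<'E'
from h import *
o,d=wray((324,214));k=o+d*(.1325-o[2])/d[2];print(k)
E
python3 -m pendant '[{"travel":[0.03,0,0],"twist":0},{"travel":[0.06,0,0],"twist":0},{"travel":[0.08,0,0],"twist":0},{"travel":[0.08,0,0],"twist":0}]'
```

```text
[ 0.60664101 -0.13736372  0.1325    ]
time: 3.0
position: [0.6053, -0.14, 0.1002]
tool_rot: [-0.14, 1.566, 0.144]
ft_force: [0.7, -1.2, 0.2]
grip_width: 0.598
```

```bash
python3 -m pendant '[{"travel":[0,0.002,0.001],"twist":0},{"travel":[0,0.002,0.001],"twist":0},{"travel":[0,0.002,0.001],"twist":0},{"travel":[0,0.002,0.001],"twist":0},{"travel":[0,0.002,0.001],"twist":0}]' -1 35
python3 - <<'E'
from h import *
show()
ax=np.array([.566,-.1185]);s,p,M=st()
v=p[:2]-ax;a0=-np.arctan2(v[1],v[0])+.178;print('crank',a0,np.hypot(*v))
E
```

```text
time: 3.62
position: [0.6051, -0.1382, 0.1004]
tool_rot: [-0.14, 1.568, 0.144]
ft_force: [-3.7, -0.0, 3.1]
grip_width: 0.185
t 3.62 p [ 0.6051 -0.1382  0.1004] F [-3.7 -0.   3.1] g 0.185
[[-0.002 -0.18   0.984]
 [ 0.002  0.984  0.18 ]
 [-1.     0.003 -0.002]]
crank 0.6437750616001805 0.043770597843758634
```

```bash
cat >> h.py <<'E'
def circ(c,yaw,a1,da,n=10,r=.045):
    s,p,M=st();v=p[:2]-np.array(c);a=-np.arctan2(v[1],v[0])+yaw;print('crank now',round(a%(2*np.pi),3),'r',np.hypot(*v).round(4),'F',s['ft_force'].round(1))
    out=[]
    for i in range(n):
        b=min(a1+da*i,99);t=np.array([c[0]+r*np.cos(yaw-b),c[1]+r*np.sin(yaw-b),.1])-p
        u=M.T@t;out.append([round(b,2),round(u[1],4),round(u[2],4)])
    print(out)
E
python3 - <<'E'
from h import *
circ([.566,-.1185],.178,.75,.15)
E
```

```text
crank now 0.644 r 0.0438 F [-3.7 -0.   3.1]
[[0.75, np.float64(-0.0044), np.float64(-0.0021)], [0.9, np.float64(-0.009), np.float64(-0.0071)], [1.05, np.float64(-0.0127), np.float64(-0.0127)], [1.2, np.float64(-0.0156), np.float64(-0.0187)], [1.35, np.float64(-0.0176), np.float64(-0.0252)], [1.5, np.float64(-0.0185), np.float64(-0.0319)], [1.65, np.float64(-0.0185), np.float64(-0.0386)], [1.8, np.float64(-0.0174), np.float64(-0.0453)], [1.95, np.float64(-0.0154), np.float64(-0.0517)], [2.1, np.float64(-0.0124), np.float64(-0.0578)]]
```

```bash
python3 -m pendant '[{"travel":[0,-0.0044,-0.0021],"twist":0},{"travel":[0,-0.009,-0.0071],"twist":0},{"travel":[0,-0.0127,-0.0127],"twist":0},{"travel":[0,-0.0156,-0.0187],"twist":0},{"travel":[0,-0.0176,-0.0252],"twist":0},{"travel":[0,-0.0185,-0.0319],"twist":0}]'
python3 - <<'E'
from h import *
show()
circ([.566,-.1185],.178,1.6,.15)
E
```

```text
time: 4.38
position: [0.5794, -0.1612, 0.1007]
tool_rot: [-0.14, 1.562, 0.145]
ft_force: [5.9, 1.4, -2.6]
grip_width: 0.184
t 4.38 p [ 0.5794 -0.1612  0.1007] F [ 5.9  1.4 -2.6] g 0.184
[[ 0.003 -0.181  0.984]
 [ 0.003  0.984  0.181]
 [-1.     0.003  0.004]]
crank now 1.446 r 0.0447 F [ 5.9  1.4 -2.6]
[[1.6, np.float64(-0.0006), np.float64(-0.0069)], [1.75, np.float64(0.0002), np.float64(-0.0136)], [1.9, np.float64(0.0019), np.float64(-0.0201)], [2.05, np.float64(0.0046), np.float64(-0.0263)], [2.2, np.float64(0.0081), np.float64(-0.032)], [2.35, np.float64(0.0125), np.float64(-0.0372)], [2.5, np.float64(0.0176), np.float64(-0.0416)], [2.65, np.float64(0.0233), np.float64(-0.0452)], [2.8, np.float64(0.0295), np.float64(-0.0479)], [2.95, np.float64(0.036), np.float64(-0.0496)]]
```

Following well. Next arc.

```bash
python3 -m pendant '[{"travel":[0,-0.0006,-0.0069],"twist":0},{"travel":[0,0.0002,-0.0136],"twist":0},{"travel":[0,0.0019,-0.0201],"twist":0},{"travel":[0,0.0046,-0.0263],"twist":0},{"travel":[0,0.0081,-0.032],"twist":0},{"travel":[0,0.0125,-0.0372],"twist":0},{"travel":[0,0.0176,-0.0416],"twist":0},{"travel":[0,0.0233,-0.0452],"twist":0},{"travel":[0,0.0295,-0.0479],"twist":0},{"travel":[0,0.036,-0.0496],"twist":0}]'
python3 - <<'E'
from h import *
show()
circ([.566,-.1185],.178,3.05,.15)
E
```

```text
time: 5.62
position: [0.5239, -0.1382, 0.1006]
tool_rot: [-0.142, 1.562, 0.14]
ft_force: [0.1, -5.7, -2.5]
grip_width: 0.18
t 5.62 p [ 0.5239 -0.1382  0.1006] F [ 0.1 -5.7 -2.5] g 0.18
[[ 0.004 -0.179  0.984]
 [-0.001  0.984  0.179]
 [-1.    -0.001  0.004]]
crank now 2.883 r 0.0465 F [ 0.1 -5.7 -2.5]
[[3.05, np.float64(0.0078), np.float64(0.0001)], [3.2, np.float64(0.0145), np.float64(0.0)], [3.35, np.float64(0.0212), np.float64(0.0009)], [3.5, np.float64(0.0277), np.float64(0.0028)], [3.65, np.float64(0.0338), np.float64(0.0057)], [3.8, np.float64(0.0394), np.float64(0.0094)], [3.95, np.float64(0.0444), np.float64(0.0139)], [4.1, np.float64(0.0487), np.float64(0.0191)], [4.25, np.float64(0.0521), np.float64(0.0249)], [4.4, np.float64(0.0547), np.float64(0.0312)]]
```

```bash
python3 -m pendant '[{"travel":[0,0.0078,-0.0003],"twist":0},{"travel":[0,0.0145,-0.0004],"twist":0},{"travel":[0,0.0212,0.0004],"twist":0},{"travel":[0,0.0277,0.0025],"twist":0},{"travel":[0,0.0338,0.0055],"twist":0},{"travel":[0,0.0394,0.0094],"twist":0},{"travel":[0,0.0444,0.0139],"twist":0},{"travel":[0,0.0487,0.0191],"twist":0},{"travel":[0,0.0521,0.0249],"twist":0},{"travel":[0,0.0547,0.0312],"twist":0}]'
python3 - <<'E'
from h import *
show()
circ([.566,-.1185],.178,4.4,.1)
E
```

```text
time: 6.88
position: [0.5425, -0.0795, 0.1004]
tool_rot: [-0.142, 1.567, 0.139]
ft_force: [-5.3, 0.3, 5.7]
grip_width: 0.183
t 6.88 p [ 0.5425 -0.0795  0.1004] F [-5.3  0.3  5.7] g 0.183
[[-0.001 -0.178  0.984]
 [-0.002  0.984  0.178]
 [-1.    -0.002 -0.001]]
crank now 4.348 r 0.0456 F [-5.3  0.3  5.7]
[[4.4, np.float64(0.0002), np.float64(0.0024)], [4.5, np.float64(0.0014), np.float64(0.0068)], [4.6, np.float64(0.0021), np.float64(0.0112)], [4.7, np.float64(0.0024), np.float64(0.0157)], [4.8, np.float64(0.0022), np.float64(0.0202)], [4.9, np.float64(0.0016), np.float64(0.0246)], [5.0, np.float64(0.0005), np.float64(0.029)], [5.1, np.float64(-0.001), np.float64(0.0332)], [5.2, np.float64(-0.0029), np.float64(0.0373)], [5.3, np.float64(-0.0052), np.float64(0.0412)]]
```

```bash
python3 -m pendant '[{"travel":[0,0.001,0.0024],"twist":0},{"travel":[0,0.0018,0.0068],"twist":0},{"travel":[0,0.0023,0.0112],"twist":0},{"travel":[0,0.0025,0.0157],"twist":0},{"travel":[0,0.0022,0.0202],"twist":0},{"travel":[0,0.0016,0.0246],"twist":0}]'
python3 - <<'E'
from h import *
show()
circ([.566,-.1185],.178,5.0,.05)
E
```

```text
time: 7.62
position: [0.5653, -0.0737, 0.1004]
tool_rot: [-0.142, 1.57, 0.139]
ft_force: [-5.6, 0.1, 5.1]
grip_width: 0.192
t 7.62 p [ 0.5653 -0.0737  0.1004] F [-5.6  0.1  5.1] g 0.192
[[-0.003 -0.178  0.984]
 [-0.002  0.984  0.178]
 [-1.    -0.001 -0.004]]
crank now 4.876 r 0.0448 F [-5.6  0.1  5.1]
[[5.0, np.float64(-0.001), np.float64(0.0055)], [5.05, np.float64(-0.0017), np.float64(0.0076)], [5.1, np.float64(-0.0025), np.float64(0.0097)], [5.15, np.float64(-0.0034), np.float64(0.0118)], [5.2, np.float64(-0.0044), np.float64(0.0138)], [5.25, np.float64(-0.0055), np.float64(0.0158)], [5.3, np.float64(-0.0067), np.float64(0.0177)], [5.35, np.float64(-0.008), np.float64(0.0195)], [5.4, np.float64(-0.0094), np.float64(0.0213)], [5.45, np.float64(-0.0109), np.float64(0.023)]]
```

```bash
for i in 1; do python3 -m pendant '[{"travel":[0,-0.0003,0.003],"twist":0},{"travel":[0,-0.001,0.0055],"twist":0}]'; done
```

```text
time: 7.88
position: [0.5703, -0.0741, 0.1004]
tool_rot: [-0.142, 1.571, 0.139]
ft_force: [-4.9, 0.4, 4.3]
grip_width: 0.187
```

```bash
python3 -m pendant '[{"travel":[0,-0.0006,0.0025],"twist":0}]' - 45
```

```text
time: 8.0
position: [0.5715, -0.0743, 0.1003]
tool_rot: [-0.142, 1.575, 0.139]
ft_force: [-7.4, 1.1, 6.7]
grip_width: 0.178
```

```bash
python3 -m pendant '[{"travel":[0,-0.0006,0.0025],"twist":0}]'
```

```text
time: 8.12
position: [0.5721, -0.0743, 0.1003]
tool_rot: [-0.141, 1.579, 0.139]
ft_force: [-10.0, 0.8, 8.8]
grip_width: 0.185
```

```bash
python3 -m pendant '[{"travel":[0,-0.0009,0.004],"twist":0}]'
```

```text
time: 8.25
position: [0.5733, -0.0745, 0.1002]
tool_rot: [-0.141, 1.586, 0.139]
ft_force: [-13.0, 0.9, 10.9]
grip_width: 0.182
```

```bash
python3 -m pendant '[{"travel":[0,-0.001,0.0055],"twist":0}]'
```

```text
time: 8.38
position: [0.5747, -0.0748, 0.1]
tool_rot: [-0.141, 1.596, 0.139]
ft_force: [-16.6, 0.9, 13.8]
grip_width: 0.182
```

```bash
python3 -m pendant '[{"travel":[0,-0.0012,0.006],"twist":0}]'
```

```text
time: 8.5
position: [0.5757, -0.075, 0.0999]
tool_rot: [-0.141, 1.608, 0.139]
ft_force: [-19.5, 1.2, 16.1]
grip_width: 0.178
```

```bash
python3 -m pendant '[{"travel":[0,0,0.001],"twist":0},{"travel":[0,0,0.001],"twist":0},{"travel":[0,0,0.001],"twist":0}]'; python3 -m pendant '[{"travel":[0,0,0],"twist":0},{"travel":[0,0,0],"twist":0},{"travel":[0,0,0],"twist":0}]' 0 ; python3 -c "
from h import *
show();circ([.566,-.1185],.178,5.0,.05,1)"
```

```text
time: 8.88
position: [0.5747, -0.0748, 0.1002]
tool_rot: [-0.14, 1.612, 0.139]
ft_force: [-10.2, 0.4, 9.0]
grip_width: 0.182
time: 9.25
position: [0.5755, -0.0749, 0.1002]
tool_rot: [-0.14, 1.61, 0.139]
ft_force: [-0.2, -0.3, 0.5]
grip_width: 0.435
t 9.25 p [ 0.5755 -0.0749  0.1002] F [-0.2 -0.3  0.5] g 0.435
[[-0.044 -0.176  0.983]
 [-0.005  0.984  0.176]
 [-0.999  0.003 -0.044]]
crank now 5.106 r 0.0446 F [-0.2 -0.3  0.5]
[[5.0, np.float64(0.0019), np.float64(-0.0043)]]
```

```bash
python3 -m pendant '[{"travel":[-0.05,0,0],"twist":0},{"travel":[-0.1,0,0],"twist":0},{"travel":[-0.15,-0.03,-0.02],"twist":0},{"travel":[-0.15,-0.03,-0.02],"twist":0}]' 1; python3 - <<'E'
from h import *
wshot('w3.png')
im=cv2.imread('pics/w3.png');cv2.imwrite('pics/w3z.png',cv2.resize(im[0:220,220:400],None,fx=2.7,fy=2.7,interpolation=cv2.INTER_CUBIC))
E
```

```text
time: 9.75
position: [0.57, -0.1108, 0.2553]
tool_rot: [-0.14, 1.602, 0.131]
ft_force: [0.2, -0.4, -0.7]
grip_width: 0.865
t 9.75 p [ 0.57   -0.1108  0.2553] F [ 0.2 -0.4 -0.7] g 0.865
[[-0.035 -0.171  0.985]
 [-0.009  0.985  0.171]
 [-0.999 -0.002 -0.036]]
```

View pics/w3z.png

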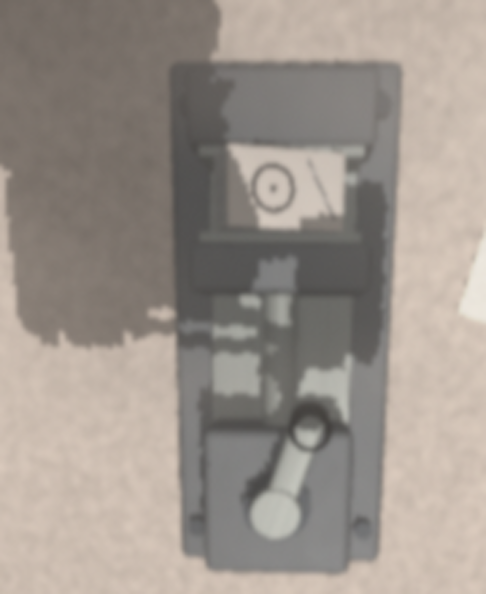

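The sample is now held between the jaws, with the ring at crop (272,187) and the crank at about 5.05 rad.

```bash
python3 - <<'E'
from h import *
w=lambda x,y:(220+(x+.5)/2.7-.5,(y+.5)/2.7-.5)
def at(uv,h):
    o,d=wray(uv);return (o+d*(h-o[2])/d[2]).round(4)
print('spot',at(w(272,187),.0855),'fixed edge',at(w(195,148),.071),at(w(370,150),.071),'slide',at(w(195,238),.071),at(w(367,238),.071),'knob',at(w(310,430),.1325),'hub',at(w(274,516),.0965))
print('upper-left/lower-left/right sample',at(w(229,145),.09),at(w(345,218),.077))
from bench import ctrl
t=ctrl.get_image('top')[:,:,::-1];s=ctrl.get_image('scene')[:,:,::-1]
f=lambda i,x,y,w,h,s:cv2.convertScaleAbs(cv2.resize(i[y:y+h,x:x+w],None,fx=s,fy=s,interpolation=cv2.INTER_CUBIC),alpha=1.5)
cv2.imwrite("pics/t3.png",f(t,295,170,60,60,10));cv2.imwrite("pics/s3.png",f(s,280,175,70,60,10))
to([.544,.30,.27],.178+np.pi/2)
E
```

```text
spot [0.5387 0.016  0.0855] fixed edge [0.5033 0.0275 0.071 ] [0.5753 0.0388 0.071 ] slide [ 0.5083 -0.0072  0.071 ] [0.5811 0.0053 0.071 ] knob [ 0.5705 -0.0714  0.1325] hub [ 0.5629 -0.1161  0.0965]
upper-left/lower-left/right sample [0.5197 0.0274 0.09  ] [0.5702 0.0107 0.077 ]
travel [-0.0207  0.4046  0.0475]
twist -1.572 or 1.57
```

View pics/t3.png

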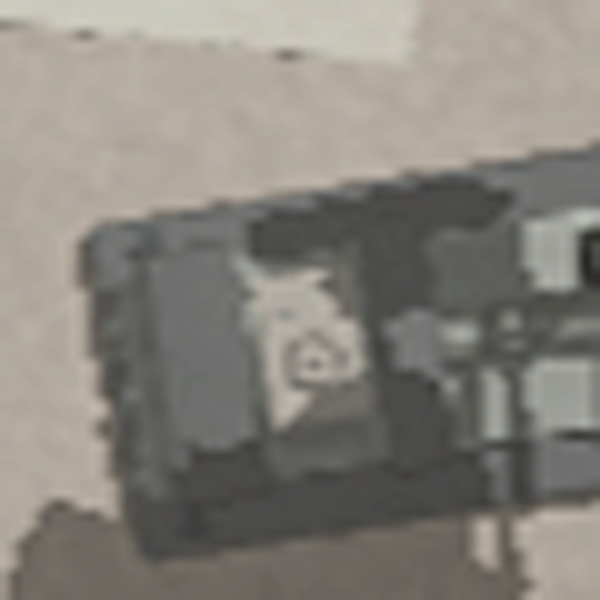

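View pics/s3.png

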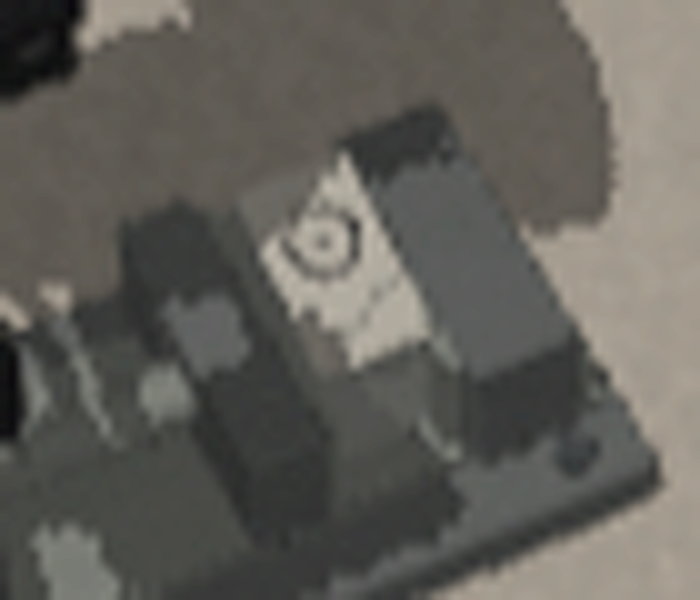

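```bash
python3 - <<'E'
from h import *
f=lambda x,y,a,b:np.array([a+(x+.5)/10-.5,b+(y+.5)/10-.5])
print(tri(f(312,362,295,170),f(322,242,280,175)))
# stand/probe re-eval with halfpixel
t2=lambda x,y:np.array([170+(x+.5)/8-.5,170+(y+.5)/8-.5]); s2=lambda x,y:np.array([380+(x+.5)/6.6-.5,140+(y+.5)/6.6-.5])
print('probe tail',tri(t2(363,276),s2(413,92)))
E
```

```text
(array([0.54239694, 0.01369053, 0.0880188 ]), array([-0.21403124, -0.05429322, -0.17123495,  0.00880582]))
probe tail (array([0.54363063, 0.34401681, 0.13883065]), array([-0.11434143, -0.06418161, -0.10376041, -0.00399097]))
```

```bash
python3 - <<'E'
from h import *
to([.5436,.344,.23],.178-np.pi/2)
E
```

```text
travel [0.0191 0.4478 0.0566]
twist 1.57 or -1.572
```

```bash
python3 -m pendant '[{"travel":[0,0.05,0.006],"twist":0.17},{"travel":[0,0.1,0.012],"twist":0.34},{"travel":[0,0.15,0.018],"twist":0.51},{"travel":[0,0.2,0.024],"twist":0.68},{"travel":[0,0.25,0.03],"twist":0.85},{"travel":[0,0.3,0.036],"twist":1.02},{"travel":[0,0.35,0.043],"twist":1.19},{"travel":[0,0.4,0.05],"twist":1.36},{"travel":[0,0.448,0.0566],"twist":1.53},{"travel":[0,0.448,0.0566],"twist":1.57}]' 0.5; python3 - <<'E'
from h import *
wshot('w4.png');to([.5436,.344,.23],.178-np.pi/2)
im=cv2.imread('pics/w4.png');cv2.imwrite('pics/w4z.png',cv2.resize(im[100:300,220:420],None,fx=3,fy=3,interpolation=cv2.INTER_CUBIC))
E
```

```text
time: 11.15
position: [0.54, 0.3509, 0.2466]
tool_rot: [1.049, 1.329, -1.105]
ft_force: [0.7, -1.0, -0.2]
grip_width: 0.749
t 11.15 p [0.54   0.3509 0.2466] F [ 0.7 -1.  -0.2] g 0.749
[[-0.049  0.982  0.185]
 [-0.002  0.185 -0.983]
 [-0.999 -0.049 -0.007]]
travel [0.0166 0.0022 0.0046]
twist 0.004 or -3.137
```

View pics/w4.png

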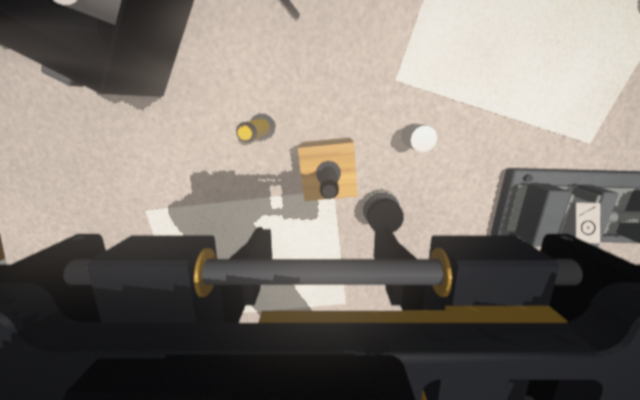

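Probe tail at (329,190), yellow decoy at (245,132); the ring also shows at (588,227).

```bash
python3 - <<'E'
from h import *
def at(uv,h):
    o,d=wray(uv);return (o+d*(h-o[2])/d[2]).round(4)
print('probe',at((329,190.5),.14),'yellow',at((245,132),.135),'ring',at((588,227),.0855),'jar',at((385,208),.05))
s,p,M=show()
for z in(.2,.081):
    to([.5436,.344,z])
E
```

```text
probe [0.5453 0.3423 0.14  ] yellow [0.5864 0.4315 0.135 ] ring [0.5413 0.0097 0.0855] jar [0.5081 0.2556 0.05  ]
t 11.2 p [0.5414 0.3481 0.2467] F [ 0.3 -0.2  0.9] g 0.751
[[-0.048  0.982  0.181]
 [-0.004  0.181 -0.983]
 [-0.999 -0.048 -0.005]]
travel [0.0465 0.0037 0.0047]
travel [0.1654 0.0094 0.0053]
```

```bash
python3 - <<'E'
from h import *
to([.5436,.343,.16])
to([.5434,.343,.081])
E
python3 -m pendant '[{"travel":[0.03,0.005,0.005],"twist":0},{"travel":[0.08,0.005,0.006],"twist":0},{"travel":[0.12,0.0073,0.006],"twist":0},{"travel":[0.155,0.009,0.006],"twist":0},{"travel":[0.1654,0.0094,0.006],"twist":0},{"travel":[0.1654,0.0094,0.006],"twist":0}]' 0.2 10
python3 - <<'E'
from h import *
show();to([.5434,.343,.081])
E
```

```text
travel [0.0865 0.0054 0.0059]
travel [0.1654 0.009  0.0062]
time: 11.95
position: [0.5432, 0.3432, 0.0803]
tool_rot: [1.049, 1.327, -1.109]
ft_force: [0.9, -0.1, 1.2]
grip_width: 0.6
t 11.95 p [0.5432 0.3432 0.0803] F [ 0.9 -0.1  1.2] g 0.6
[[-0.05   0.982  0.182]
 [-0.004  0.182 -0.983]
 [-0.999 -0.05  -0.005]]
travel [-0.0007  0.0001  0.0002]
```

```bash
python3 -m pendant '[{"travel":[0,0,0],"twist":0},{"travel":[0,0,0],"twist":0},{"travel":[0,0,0],"twist":0},{"travel":[0,0,0],"twist":0},{"travel":[0,0,0],"twist":0}]' -1 12
python3 - <<'E'
from h import *
wshot('w5.png')
im=cv2.imread('pics/w5.png');cv2.imwrite('pics/w5z.png',cv2.resize(im[150:350,220:420],None,fx=3,fy=3,interpolation=cv2.INTER_CUBIC))
E
```

```text
time: 12.58
position: [0.5434, 0.3434, 0.0808]
tool_rot: [1.05, 1.326, -1.108]
ft_force: [-0.5, 1.3, 2.7]
grip_width: 0.224
t 12.57 p [0.5434 0.3434 0.0808] F [-0.5  1.3  2.7] g 0.224
[[-0.049  0.982  0.182]
 [-0.004  0.182 -0.983]
 [-0.999 -0.049 -0.005]]
```

View pics/w5z.png

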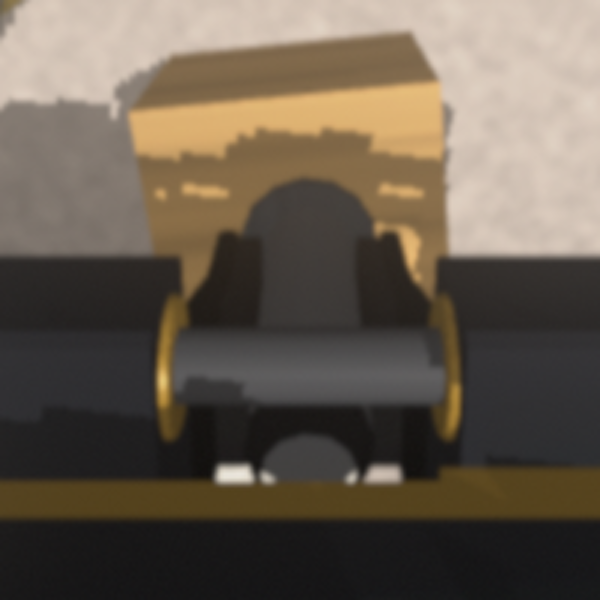

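The probe sits squarely between the pads. I'll lift 40 mm, keeping the nose in the hole.

```bash
python3 -m pendant '[{"travel":[-0.01,-0.0005,0],"twist":0},{"travel":[-0.025,-0.0012,0],"twist":0},{"travel":[-0.04,-0.002,0],"twist":0},{"travel":[-0.04,-0.002,0],"twist":0}]'
python3 - <<'E'
from h import *
show()
from bench import ctrl
s=ctrl.get_image('scene')[:,:,::-1]
cv2.imwrite("pics/s4.png",cv2.convertScaleAbs(cv2.resize(s[110:210,370:490],None,fx=6.6,fy=6,interpolation=cv2.INTER_CUBIC),alpha=1.5))
E
```

```text
time: 13.12
position: [0.5445, 0.3436, 0.123]
tool_rot: [1.052, 1.325, -1.106]
ft_force: [-0.1, 0.1, -0.9]
grip_width: 0.227
t 13.12 p [0.5445 0.3436 0.123 ] F [-0.1  0.1 -0.9] g 0.227
[[-0.046  0.982  0.181]
 [-0.003  0.181 -0.983]
 [-0.999 -0.046 -0.006]]
```

View pics/s4.png

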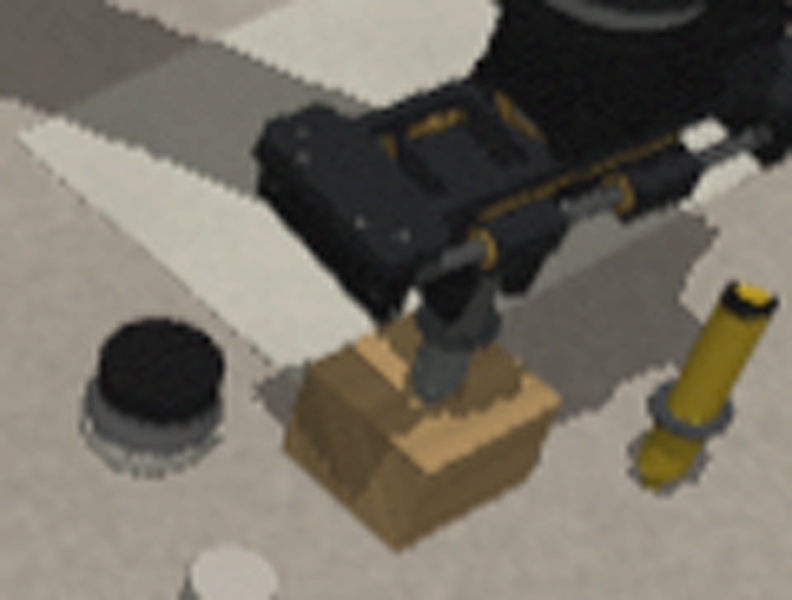

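```bash
python3 -m pendant '[{"travel":[-0.0002,0.005,0],"twist":0},{"travel":[-0.0005,0.01,0],"twist":0},{"travel":[-0.0007,0.015,0],"twist":0},{"travel":[-0.0009,0.02,0],"twist":0}]' - 8
python3 - <<'E'
from h import *
wshot('w6.png')
im=cv2.imread('pics/w6.png');cv2.imwrite('pics/w6z.png',cv2.resize(im[150:350,220:420],None,fx=3,fy=3,interpolation=cv2.INTER_CUBIC))
from bench import ctrl
s=ctrl.get_image('scene')[:,:,::-1]
cv2.imwrite("pics/s5.png",cv2.convertScaleAbs(cv2.resize(s[110:210,370:490],None,fx=6.6,fy=6,interpolation=cv2.INTER_CUBIC),alpha=1.5))
E
```

```text
time: 13.68
position: [0.5636, 0.347, 0.1213]
tool_rot: [1.05, 1.326, -1.108]
ft_force: [-1.6, 0.7, -1.3]
grip_width: 0.225
t 13.68 p [0.5636 0.347  0.1213] F [-1.6  0.7 -1.3] g 0.225
[[-0.049  0.982  0.182]
 [-0.004  0.182 -0.983]
 [-0.999 -0.049 -0.005]]
```

View pics/s5.png

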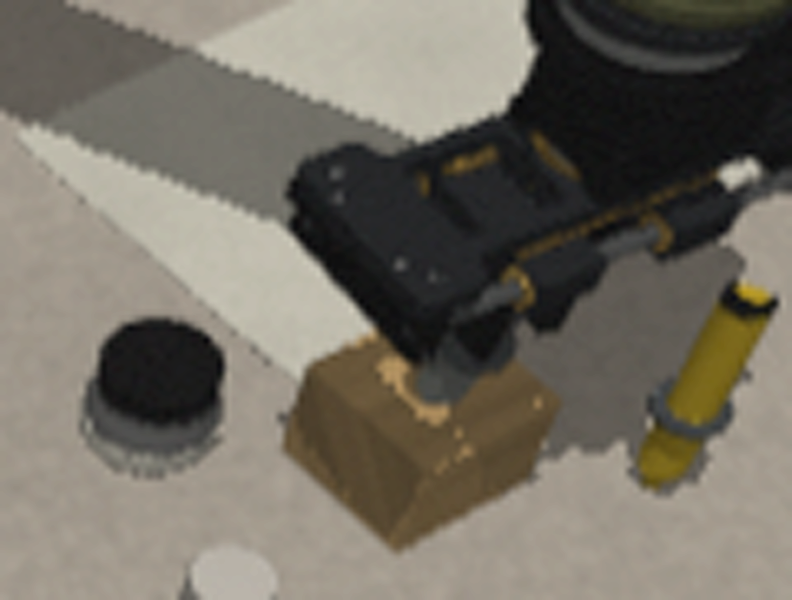

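View pics/w6z.png

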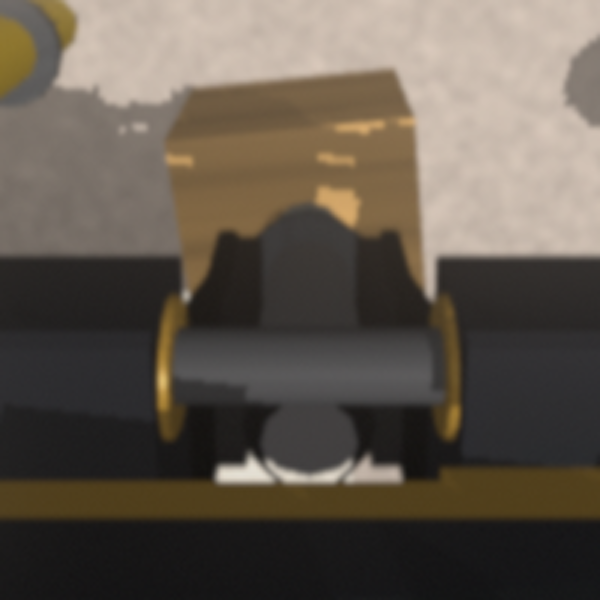

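```bash
cat >> h.py <<'E'
def tilt(uv,L=.040):
    """angle (rad) of the probe axis (nose->tail) from tool -x toward tool +y, by the tail disc centre pixel; and absolute tilt"""
    from bench import ctrl
    m=ctrl.camera_model('wrist');T=m['T_tool_cam'];o=T[:3,3];d=T[:3,:3]@np.linalg.solve(m['K'],[*uv,1])
    g=np.array([-.019,0,0])
    f=lambda v:(lambda P:[P[0]-(g[0]-L*np.cos(v[0])),P[1]-L*np.sin(v[0])])(o+v[1]*d)
    s=least_squares(f,[.1,.1]);return s.x[0],s.cost,(o+s.x[1]*d)[2]
E
python3 - <<'E'
from h import *
w=lambda x,y:(220+(x+.5)/3-.5,150+(y+.5)/3-.5)
print(tilt(w(308,437)),tilt(w(308,485)))
E
```

```text
(np.float64(0.07838586015894149), np.float64(6.279060588015603e-20), np.float64(0.00031487314860315725)) (np.float64(-0.128372681251774), np.float64(2.3596979572739405e-25), np.float64(0.000310062958021301))
```

```bash
python3 -m pendant '[{"travel":[-0.0002,0.004,0],"twist":0},{"travel":[-0.0004,0.008,0],"twist":0},{"travel":[-0.0006,0.012,0],"twist":0},{"travel":[-0.0008,0.016,0],"twist":0},{"travel":[-0.0008,0.016,0],"twist":0}]' - 8
python3 - <<'E'
from h import *
wshot('w7.png')
im=cv2.imread('pics/w7.png');cv2.imwrite('pics/w7z.png',cv2.resize(im[150:350,220:420],None,fx=3,fy=3,interpolation=cv2.INTER_CUBIC))
E
```

```text
time: 14.4
position: [0.5806, 0.35, 0.1216]
tool_rot: [1.052, 1.325, -1.107]
ft_force: [-1.1, -0.4, -0.1]
grip_width: 0.23
t 14.4 p [0.5806 0.35   0.1216] F [-1.1 -0.4 -0.1] g 0.23
[[-0.047  0.982  0.181]
 [-0.003  0.181 -0.984]
 [-0.999 -0.047 -0.006]]
```

View pics/w7z.png

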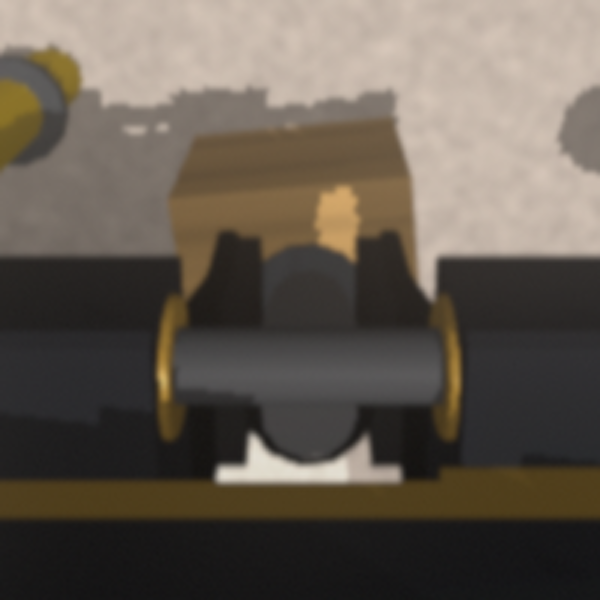

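```bash
python3 -m pendant '[{"travel":[0,0,0],"twist":0},{"travel":[-0.015,-0.0007,0],"twist":0},{"travel":[-0.04,-0.002,0],"twist":0},{"travel":[-0.07,-0.0035,0],"twist":0},{"travel":[-0.1,-0.005,0],"twist":0},{"travel":[-0.1,-0.005,0],"twist":0},{"travel":[-0.1,-0.005,0],"twist":0}]' - 30
python3 - <<'E'
from h import *
wshot('w8.png')
im=cv2.imread('pics/w8.png');cv2.imwrite('pics/w8z.png',cv2.resize(im[150:350,220:420],None,fx=3,fy=3,interpolation=cv2.INTER_CUBIC))
from bench import ctrl
for n in('scene','top'):
    cv2.imwrite(f'pics/{n}8.png',cv2.convertScaleAbs(ctrl.get_image(n)[:,:,::-1],alpha=1.5))
s=cv2.imread('pics/scene8.png')
cv2.imwrite("pics/s8.png",cv2.resize(s[90:210,370:490],None,fx=5,fy=5,interpolation=cv2.INTER_CUBIC))
E
```

```text
time: 15.32
position: [0.5803, 0.3489, 0.2215]
tool_rot: [1.052, 1.324, -1.107]
ft_force: [-0.9, 0.5, -1.4]
grip_width: 0.222
t 15.32 p [0.5803 0.3489 0.2215] F [-0.9  0.5 -1.4] g 0.222
[[-0.046  0.982  0.181]
 [-0.003  0.181 -0.984]
 [-0.999 -0.046 -0.005]]
```

View pics/s8.png

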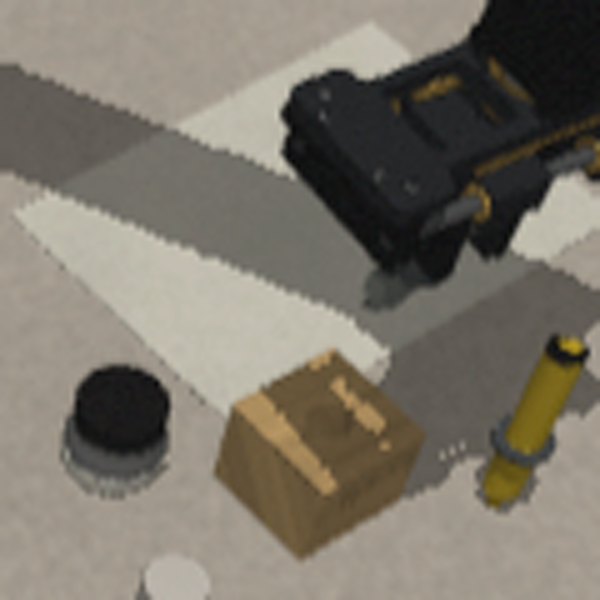

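View pics/w8z.png

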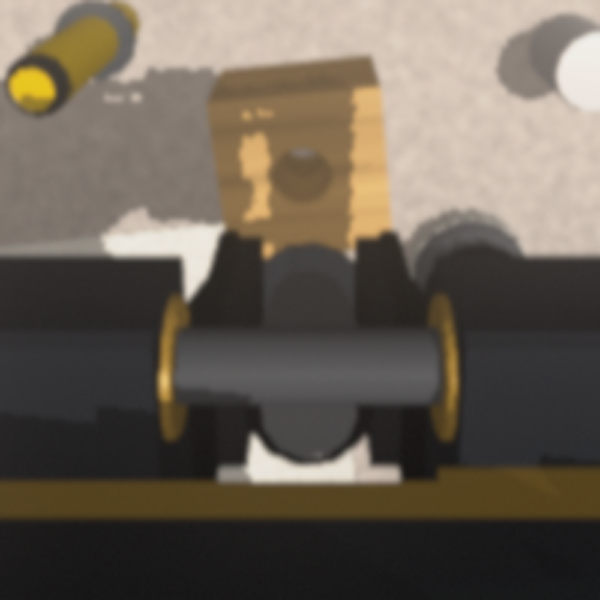

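```bash
python3 - <<'E'
from h import *
s,p,M=st();g=p-.019*M[:,0]
for th in(.25,.3,.343,.4):
    u=np.array([np.sin(th)*.984,np.sin(th)*.177,np.cos(th)])
    pts=[g-.095*u,g-.084*u,g-.06*u,g-.038*u,g+.040*u]
    print(th,((proj('scene',pts)-[369.5,89.5])*5).round(0).tolist(),proj('top',pts).round(1).tolist()[0])
a=cv2.imread('pics/scene8.png');cv2.imwrite('pics/s8z.png',cv2.convertScaleAbs(cv2.resize(a[125:165,430:480],None,fx=14,fy=14,interpolation=cv2.INTER_CUBIC),alpha=1.6))
E
```

```text
0.25 [[382.0, 329.0], [391.0, 318.0], [411.0, 293.0], [431.0, 270.0], [508.0, 176.0]] [214.1, 199.1]
0.3 [[376.0, 321.0], [386.0, 311.0], [408.0, 288.0], [428.0, 266.0], [510.0, 180.0]] [214.2, 200.6]
0.343 [[372.0, 314.0], [382.0, 304.0], [405.0, 283.0], [427.0, 263.0], [512.0, 183.0]] [214.3, 201.9]
0.4 [[367.0, 304.0], [377.0, 296.0], [401.0, 277.0], [424.0, 259.0], [515.0, 188.0]] [214.5, 203.6]
```

View pics/s8z.png

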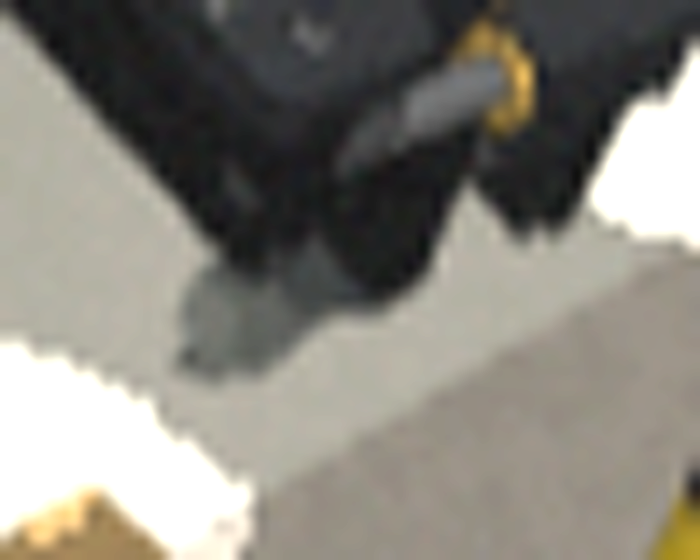

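```bash
python3 - <<'E'
from h import *
to([.5826,.0223,.215],.178-np.pi/2)
E
```

```text
travel [ 0.0066 -0.0561  0.3216]
twist 0.004 or -3.138
```

```bash
python3 -m pendant '[{"travel":[0,-0.003,0.02],"twist":0},{"travel":[0,-0.01,0.06],"twist":0},{"travel":[0,-0.017,0.1],"twist":0},{"travel":[0,-0.024,0.14],"twist":0},{"travel":[0,-0.031,0.18],"twist":0},{"travel":[0,-0.038,0.22],"twist":0},{"travel":[0,-0.045,0.26],"twist":0},{"travel":[0.003,-0.052,0.3],"twist":0.003},{"travel":[0.006,-0.056,0.3216],"twist":0.003},{"travel":[0.006,-0.056,0.3216],"twist":0.003}]'
python3 - <<'E'
from h import *
wshot('w9.png');from bench import ctrl
for n in('scene','top'):
    cv2.imwrite(f'pics/{n}9.png',cv2.convertScaleAbs(ctrl.get_image(n)[:,:,::-1],alpha=1.6))
s=cv2.imread('pics/scene9.png');t=cv2.imread('pics/top9.png')
cv2.imwrite("pics/s9.png",cv2.resize(s[130:250,260:370],None,fx=6,fy=5 if 0 else 5,interpolation=cv2.INTER_CUBIC) if 0 else cv2.resize(s[130:230,270:370],None,fx=6,fy=6,interpolation=cv2.INTER_CUBIC))
cv2.imwrite("pics/w9z.png",cv2.resize(cv2.imread('pics/w9.png')[120:300,220:420],None,fx=3,fy=3,interpolation=cv2.INTER_CUBIC))
E
```

```text
time: 16.73
position: [0.582, 0.0182, 0.2149]
tool_rot: [1.056, 1.322, -1.117]
ft_force: [-0.3, 0.5, -0.1]
grip_width: 0.224
t 16.73 p [0.582  0.0182 0.2149] F [-0.3  0.5 -0.1] g 0.224
[[-0.05   0.984  0.172]
 [-0.006  0.172 -0.985]
 [-0.999 -0.05  -0.003]]
```

View pics/s9.png

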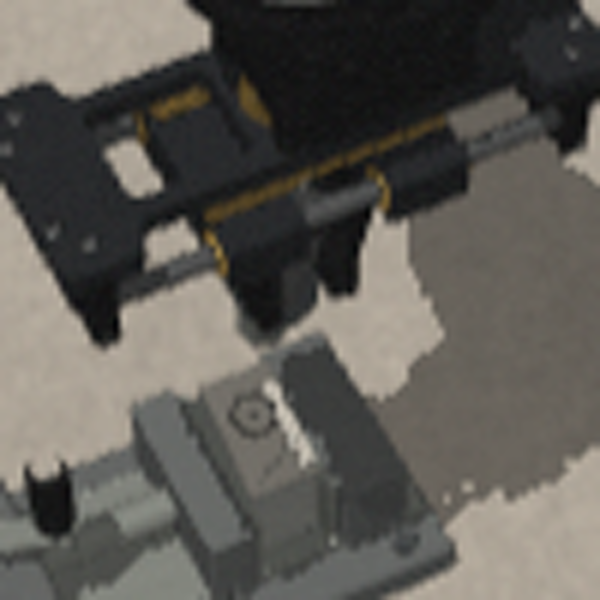

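View pics/w9z.png

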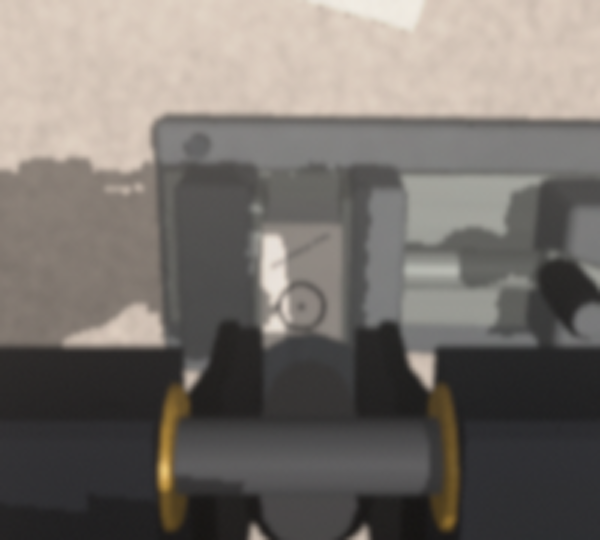

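View pics/top9.png

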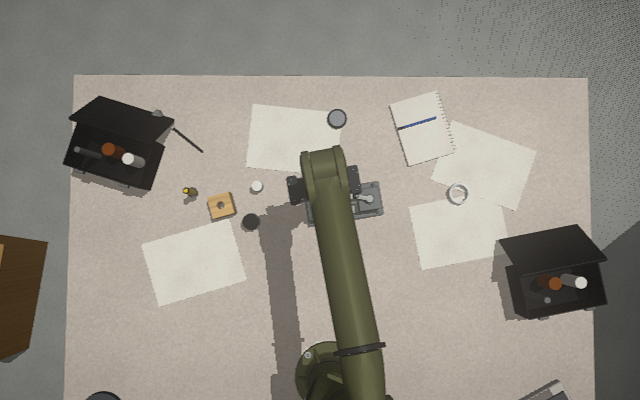

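Clear view of the ring: wrist crop (302,306), scene crop (255,415). The sample still sits between the jaws.

```bash
python3 - <<'E'
from h import *
s,p,M=show()
w=(220+302.5/3-.5,120+306.5/3-.5); sc=(270+255.5/6-.5,130+415.5/6-.5)
o,d=wray(w);print('wrist@.0855',o+d*(.0855-o[2])/d[2]);print('scene@',atz('scene',sc,.0855))
o2,d2=ray('scene',sc);A=np.c_[d,-d2];x=np.linalg.lstsq(A,o2-o,rcond=None)[0];print('isect',o+d*x[0],o2+d2*x[1])
# predicted nose tip
g=p-.019*M[:,0]
for th in(.34,.38):
    u=np.array([np.sin(th)*.984,np.sin(th)*.177,np.cos(th)])
    print(th,'tip',g-.095*u,((proj('scene',[g-.095*u,g-.087*u,g-.06*u])-[269.5,129.5])*6).round(0).tolist())
E
python3 -c "
import cv2
a=cv2.imread('pics/scene9.png');cv2.imwrite('pics/s9z.png',cv2.convertScaleAbs(cv2.resize(a[165:205,295:335],None,fx=15,fy=15,interpolation=cv2.INTER_CUBIC),alpha=1.3))"
```

```text
t 16.88 p [0.5824 0.0237 0.2157] F [ 0.1 -0.9 -0.4] g 0.223
[[-0.049  0.983  0.179]
 [-0.003  0.179 -0.984]
 [-0.999 -0.048 -0.005]]
wrist@.0855 [0.54134401 0.01893766 0.0855    ]
scene@ [0.54103505 0.01527802 0.0855    ]
isect [0.53780052 0.01840618 0.07721333] [0.53603255 0.01653678 0.07808923]
0.34 tip [0.55212662 0.01814194 0.14506787] [[267.0, 347.0], [269.0, 340.0], [279.0, 316.0]]
0.38 tip [0.54862735 0.01751249 0.14640643] [[262.0, 338.0], [265.0, 332.0], [276.0, 310.0]]
```

View pics/s9z.png

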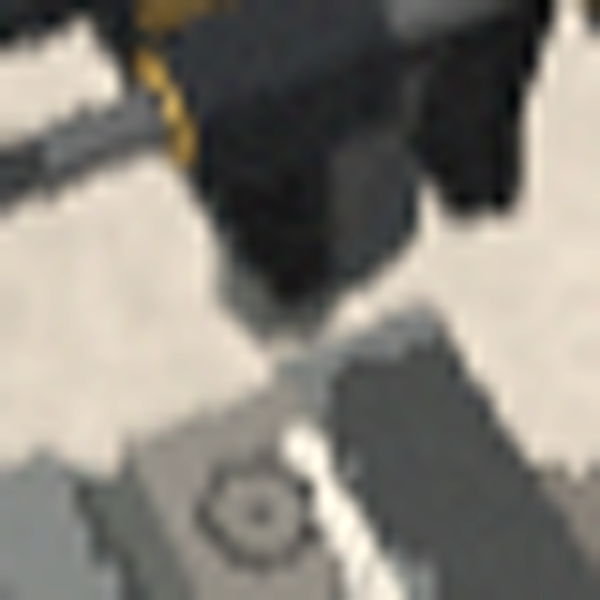

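```bash
python3 - <<'E'
from h import *
to([.5784,.0217,.1748],.178-np.pi/2)
E
```

```text
travel [ 0.041  -0.0023  0.0015]
twist 0.002 or -3.139
```

```bash
python3 -m pendant '[{"travel":[0.015,-0.001,0.0005],"twist":0},{"travel":[0.03,-0.002,0.001],"twist":0},{"travel":[0.041,-0.0023,0.0015],"twist":0},{"travel":[0.041,-0.0023,0.0015],"twist":0},{"travel":[0.041,-0.0023,0.0015],"twist":0}]'
python3 - <<'E'
from h import *
wshot('w10.png');from bench import ctrl
s=cv2.convertScaleAbs(ctrl.get_image('scene')[:,:,::-1],alpha=2)
cv2.imwrite("pics/s10.png",cv2.resize(s[160:220,285:345],None,fx=10,fy=10,interpolation=cv2.INTER_CUBIC))
cv2.imwrite("pics/w10z.png",cv2.resize(cv2.imread('pics/w10.png')[120:300,220:420],None,fx=3,fy=3,interpolation=cv2.INTER_CUBIC))
show()
E
```

```text
time: 17.5
position: [0.5787, 0.0217, 0.175]
tool_rot: [1.053, 1.325, -1.109]
ft_force: [-0.4, 0.6, 0.3]
grip_width: 0.224
t 17.5 p [0.5787 0.0217 0.175 ] F [-0.4  0.6  0.3] g 0.224
[[-0.048  0.983  0.179]
 [-0.003  0.179 -0.984]
 [-0.999 -0.048 -0.005]]
t 17.6 p [0.5789 0.0217 0.1754] F [ 0.9 -0.2 -1.3] g 0.219
[[-0.047  0.983  0.179]
 [-0.003  0.179 -0.984]
 [-0.999 -0.047 -0.005]]
```

View pics/s10.png

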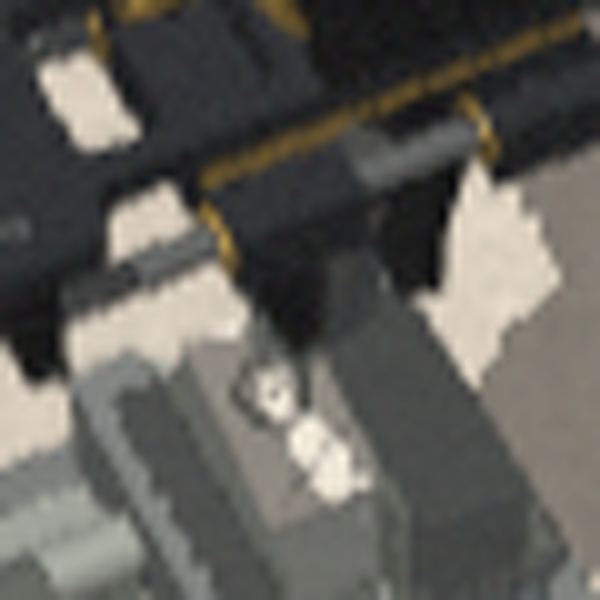

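View pics/w10z.png

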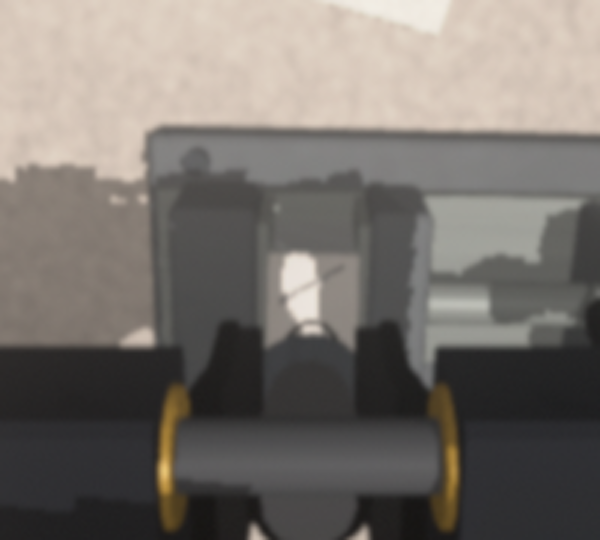

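```bash
python3 - <<'E'
from h import *
o,d=wray((220+310.5/3-.5,120+322.5/3-.5));h=.0855-8.5e-3*np.sin(.349);e=o+d*(h-o[2])/d[2]
print('edge',e,'-> spot',e-np.array([.984,.178,0])*8.5e-3*np.cos(.349))
sc=(285+273.5/10-.5,160+393.5/10-.5);print(atz('scene',sc,.0855))
to(np.array([.5789,.0217,.1754])-np.array([.3366,.0606,.940])*.01)
E
```

```text
edge [0.54877112 0.01573673 0.08259335] -> spot [0.54091134 0.01431494 0.08259335]
[0.54114722 0.01466102 0.0855    ]
travel [ 0.0096 -0.003   0.    ]
```

```bash
python3 -m pendant '[{"travel":[0.0048,-0.0015,0],"twist":0},{"travel":[0.0096,-0.003,0],"twist":0},{"travel":[0.0144,-0.0045,0],"twist":0},{"travel":[0.0144,-0.0045,0],"twist":0},{"travel":[0.0144,-0.0045,0],"twist":0}]'
cat >> h.py <<'E'
def press(n=6):
    from bench import ctrl
    F=[];P=[]
    N=np.array([.3366,.0606,.940])
    for i in range(n):
        s,p,M=st();F.append(s['ft_force']);P.append(p)
        ctrl.get_image('top')
    F=np.mean(F,0);p=np.mean(P,0);print('F',F.round(2),'Fn',(F@N).round(2),'p',p.round(4),'adv',((np.array([.5789,.0217,.1754])-p)@N).round(4))
    return p
E
python3 - <<'E'
from h import *
press();show()
E
```

```text
time: 18.23
position: [0.5738, 0.0208, 0.1613]
tool_rot: [1.053, 1.324, -1.108]
ft_force: [-0.3, -0.4, -0.8]
grip_width: 0.223
F [-0.    0.27 -0.97] Fn -0.9 p [0.5739 0.0209 0.1614] adv 0.0149
t 18.52 p [0.5739 0.0209 0.1614] F [ 0.2 -0.2 -1.5] g 0.225
[[-0.047  0.983  0.179]
 [-0.003  0.179 -0.984]
 [-0.999 -0.047 -0.005]]
```

```bash
python3 -m pendant '[{"travel":[0.0015,-0.0005,0],"twist":0},{"travel":[0.0029,-0.0009,0],"twist":0},{"travel":[0.0029,-0.0009,0],"twist":0}]' >/dev/null; python3 -c "
from h import *
press()"
```

```text
F [-0.1   0.16 -0.94] Fn -0.91 p [0.5728 0.0207 0.1585] adv 0.018
```

```bash
python3 -m pendant '[{"travel":[0.0015,-0.0005,0],"twist":0},{"travel":[0.0029,-0.0009,0],"twist":0},{"travel":[0.0029,-0.0009,0],"twist":0}]' >/dev/null; python3 -c "
from h import *
press()"
```

```text
F [ 0.6  -0.09  0.27] Fn 0.45 p [0.572  0.0206 0.1559] adv 0.0207
```

```bash
python3 -m pendant '[{"travel":[0.001,-0.0003,0],"twist":0},{"travel":[0.002,-0.0006,0],"twist":0},{"travel":[0.002,-0.0006,0],"twist":0}]' >/dev/null; python3 -c "
from h import *
press();show()"
```

```text
F [0.59 0.29 1.35] Fn 1.48 p [0.5714 0.0205 0.1539] adv 0.0228
t 20.55 p [0.5714 0.0205 0.1539] F [0.4 0.6 1.6] g 0.223
[[-0.047  0.983  0.179]
 [-0.003  0.179 -0.984]
 [-0.999 -0.046 -0.005]]
```

```bash
python3 -m pendant '[{"travel":[0.0007,-0.0002,0],"twist":0},{"travel":[0.0014,-0.0004,0],"twist":0},{"travel":[0.0014,-0.0004,0],"twist":0}]' >/dev/null; python3 - <<'E'
from h import *
press();wshot('w11.png');from bench import ctrl
s=cv2.convertScaleAbs(ctrl.get_image('scene')[:,:,::-1],alpha=2)
cv2.imwrite("pics/s11.png",cv2.resize(s[150:230,245:345],None,fx=8,fy=7 if 0 else 7,interpolation=cv2.INTER_CUBIC) if 0 else cv2.resize(s[150:230,245:345],None,fx=7,fy=7,interpolation=cv2.INTER_CUBIC))
cv2.imwrite("pics/w11z.png",cv2.resize(cv2.imread('pics/w11.png')[120:300,220:420],None,fx=3,fy=3,interpolation=cv2.INTER_CUBIC))
E
```

```text
F [ 0.85 -0.26  1.99] Fn 2.14 p [0.571  0.0204 0.1526] adv 0.0242
t 21.23 p [0.5709 0.0204 0.1526] F [-0.2  0.2  2.6] g 0.223
[[-0.047  0.983  0.179]
 [-0.003  0.179 -0.984]
 [-0.999 -0.046 -0.005]]
```

View pics/s11.png

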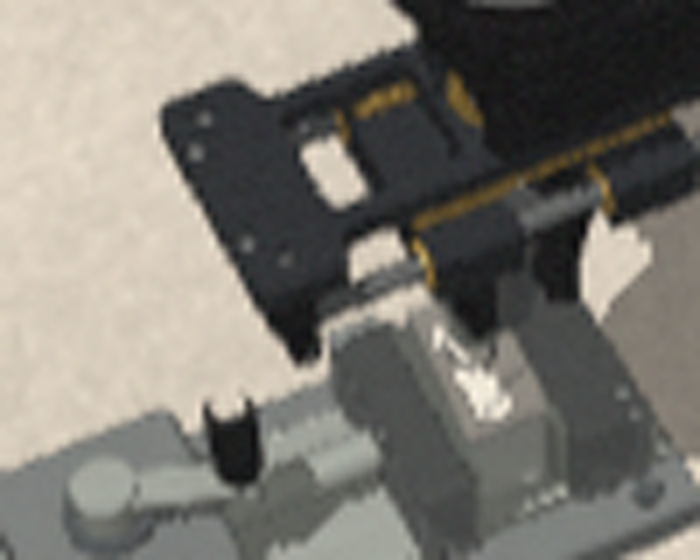

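View pics/w11z.png

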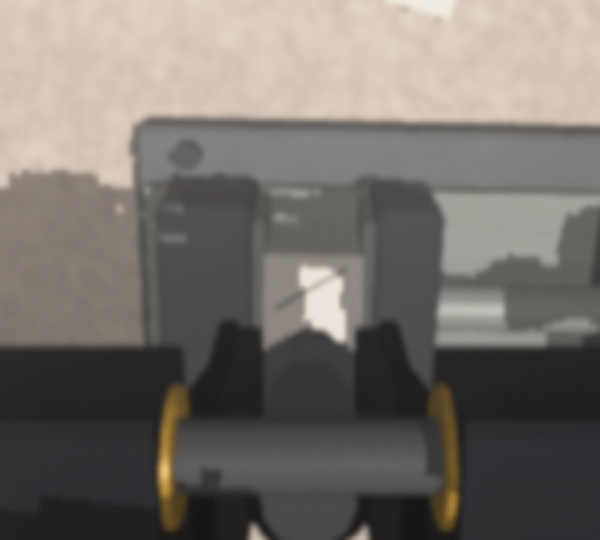

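Net normal force is about 3 N, the nose is in about 4 mm, and the computed tip position is within 1 mm of the ring centre. Handing in.

```bash
python3 - <<'E'
from h import *
press(3)
from bench import ctrl
print(ctrl.close_job())
E
```

```text
F [0.1  0.16 2.18] Fn 2.09 p [0.5709 0.0204 0.1526] adv 0.0242
the job is handed in; nothing more can be done
None
```

The vise is clamped and the probe was pressing on the ring when I handed the job in at about 21.5 s. No verdict was reported.

- **Clamp:** I led the crank clockwise from about 0.65 to 5.0 rad, where the knob stopped. I pushed until the wrist force along x read 19.5 N, then let go. The wrist camera afterwards put the knob at 4.99 rad. I had no direct reading of the jaw's force on the sample.
- **Probe angle:** The moves allow no tilt of the tool, so I gripped the probe, lifted it part way and pivoted it in the pads against the rim of the stand's hole. I then raised the grip to 30 N and lifted it clear.
    - My estimates of its tilt range from 0.34 to 0.40 rad. Square to the face is 0.35 rad and the tolerance is 0.17 rad.
    - The tail-disc reading from the wrist camera gave a lower angle part way through. I took that as camera offset and did not use it.
- **Last checks:** The net force along the face's normal was about 3.0 N after taking off the probe's weight, and steady. Force and travel since contact both put the nose about 4 mm in.
- **Tip position:** The computed tip was about 1 mm from the ring's centre. The hand hid the ring at the end, so this rests on earlier views that agreed to about 1 mm in plan. Combining two views for the ring's height gave 77 mm, against 85 mm in the task. I kept 85 mm, and contact came where that predicted.
- **Bystanders:** I never touched the jar, canister or tape. They stood where they were in the last top view taken, on arriving over the vise.

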